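# Roll the edge strip home in the fence bar

### The job

Take the hand roller from its rack and roll it along the edge strip on the fence bar with firm, even pressure (about 15 N, never bearing down with more than 25 N) until all six pieces of the strip are fully home in the groove. Seat the strip with the roller's wheel only, not with the gripper. Then hang the roller back upright in its rack and let go, leaving the other things where they are.

Things in the scene. Friction and masses are not known exactly. Their poses are not given: they have to be found in the camera images.
- bar: Fence bar of dark wood screwed to the bench, 44 mm wide, 230 mm long, 32 mm high, a groove along its top. Origin: centre of its underside; y along its length, z up. In the groove stands a light wood edge strip, 20 mm wide, in six pieces end to end, 30 mm long each, centres at y = -75, -45, -15, 15, 45, 75 mm, x = 0, their tops higher than the bar.
- strip_mid (a point): Middle of the strip at the nominal height of its top when home, 46 mm over the bench; axes as the bar's. The groove's floor is uneven: when home, each piece's top lies up to 11 mm (mostly under 5) above or below this and up to 2.8 mm above or below its neighbour's, unmeasured; at the start 3 to 3.5 mm higher still.
- strip_end (a point): End of the strip (y = +90 mm on the bar), same height. The last 6 mm of each piece's top, at either end, are bevelled down by 3 mm. The pieces are a press fit: one begins to sink at about 11 N straight down, sinks faster with more force (about 16 mm/s for each N above 11), stays where it is left, and meets a hard stop when home. They take at most 25 N from above.
- rack: Plywood rack screwed to the bench, carrying the roller upright: base 110 x 100 x 8 mm, two walls along y, 14 mm thick, 64 mm long, 74 mm high, inner faces 20 mm either side of the middle, 7 mm lips on the ends of their tops. The roller's crown lies on the walls between the lips (3 mm play each way), its fork between the walls (5 mm play). Origin: centre of the underside.
- rack_home (a point): Where the roller's origin lies when it hangs home in the rack: 16 mm above the bench at the rack's centre; axes as the rack's. The roller starts here, upright, with the rack's yaw.
- roller: Loose hand roller, about 0.4 kg, 124 mm tall. Origin: bottom of the wheel, in the middle; z up. Wheel 48 mm in diameter, 16 mm wide, axis along x, so it rolls along y; steel fork; flat steel crown at z = 58 to 68 mm (72 mm in x, 46 mm in y); upright wooden handle at z = 68 to 124 mm, 36 mm in x, 28 mm in y.
- roller_grip (a point): Where to hold the handle, on its middle line 89 mm above the roller's origin: from above, fingers closing along the roller's y (28 mm), fingertips just above the crown, which then carries the thrust.
- axle (a joint): How far the roller's stiffly sprung axle, with the wheel, is pressed up into the fork, in m: 0 unloaded, 1 mm for every 20 N that the wheel bears down with, 4 mm at most; 25 N is 1.25 mm.
- wheel (a joint): Turn of the roller's wheel in its fork (rad), 0 at the start; it turns freely both ways, 1 rad for 24 mm of rolling.
- oil_bottle: Bystander: blue plastic bottle, 45 mm diameter, 120 mm high; origin at the centre of its foot.
- sand_block: Bystander: dark sanding block, 61 x 101 x 32 mm; origin at the centre of its underside.
- wax_pot: Bystander: low round pot with a pale lid, 69 mm diameter, 41 mm high; origin at the centre of its underside.
- piece_0 (a joint): How far piece 0 of the edge strip (centre at y = -75 mm on the bar) has been pressed in, in m: about 0 to 0.0005 at the start, 0.0035 fully home.
- piece_1 (a joint): How far piece 1 of the edge strip (centre at y = -45 mm on the bar) has been pressed in, in m: about 0 to 0.0005 at the start, 0.0035 fully home.
- piece_2 (a joint): How far piece 2 of the edge strip (centre at y = -15 mm on the bar) has been pressed in, in m: about 0 to 0.0005 at the start, 0.0035 fully home.
- piece_3 (a joint): How far piece 3 of the edge strip (centre at y = +15 mm on the bar) has been pressed in, in m: about 0 to 0.0005 at the start, 0.0035 fully home.
- piece_4 (a joint): How far piece 4 of the edge strip (centre at y = +45 mm on the bar) has been pressed in, in m: about 0 to 0.0005 at the start, 0.0035 fully home.
- piece_5 (a joint): How far piece 5 of the edge strip (centre at y = +75 mm on the bar) has been pressed in, in m: about 0 to 0.0005 at the start, 0.0035 fully home.
Things that resemble listed ones, but are neither listed nor needed, are in the scene too. Leave any turquoise or yellow look-alike of the roller alone.

How it is judged (in metres and radians):
On the way, in this order (a step that is already met when the one before it is completed fails the run):
1. the roller is lifted out of the rack (distance between roller and rack_home above 0.06 m), for 0.1 s.
2. all six pieces are home (pressed in by more than 2.7 mm of 3.5) and the wheel has rolled over the strip (turned by more than 3.5 rad) (value of joint each of piece_0, piece_1, piece_2, piece_3, piece_4, piece_5 above 0.0027 m and (value of joint wheel above 3.5 rad or value of joint wheel below -3.5 rad)), for 0.2 s.
At the end, for the whole second after the job is handed in: All six pieces of the strip are pressed in by more than 2.7 mm of their 3.5 mm; the roller hangs at rest in its rack, its origin within 12 mm of rack_home and within 0.12 rad of upright (value of joint each of piece_0, piece_1, piece_2, piece_3, piece_4, piece_5 above 0.0027 m and distance between roller and rack_home below 0.012 m and angle between roller's own z axis and vertical below 0.12 rad and linear speed of roller below 0.02 m/s); the robot touches nothing.
It fails at once if the wheel bears down with more than 25 N (its axle is pressed up by more than 1.25 mm) (value of joint axle above 0.00125 m).
It fails at once if the gripper presses on the strip (contact force between the fingers and piece_0 above 3 N or contact force between the fingers and piece_1 above 3 N or contact force between the fingers and piece_2 above 3 N or contact force between the fingers and piece_3 above 3 N or contact force between the fingers and piece_4 above 3 N or contact force between the fingers and piece_5 above 3 N).
It fails at once if a bystander is moved by more than 3 cm (distance of any of oil_bottle, sand_block, wax_pot from where it was at the start of the episode above 0.03 m).
It also fails if it takes over 72 s, if anything falls off the work surface, if the arm or the gripper's body presses on something with over 40 N, if the wrist force passes 120 N, or if a joint passes its speed limit or range.

### The arm

A 6-joint arm with a two-finger parallel gripper is mounted at the origin on a cart in front of the work surface, level with it; the furniture and walls round the work are solid. World frame = base frame: x ahead of the robot, y to its left, z up, the work surface at z = 0. Lengths are in mm, angles in rad, forces in N, time in s.
With the tool pointing down it reaches from about 275 to 1000 mm from the base axis. Payload 8.4 kg.
Tool frame: the origin (TCP) lies midway between the tips of the shut fingers; the grasp point (between the pads) lies 19 mm behind it; z points along the fingers, y is the line along which they close (so a half turn about z gives the same grasp; the last joint's range is limited). The gripper opens to 85 mm and grips with 20 to 120 N. Pads are 22 mm wide; open, the fingers measure 114 mm over their backs; the gripper's body (76 mm by 85 mm) begins 54 mm behind the grasp point. The pads swing forward as they close: fully open they stand 13 mm farther back than shut.
Start: joints at [-1.307, 0.353, 1.633, -0, 1.155, -0.002], TCP at [164.174, -603.054, 231.281] pointing down, gripper open.
Joint ranges: [-2.63, 2.63], [-0.92, 2.1], [0.06, 2.66], [-1.3, 4.44], [0, 2.69], [-3.02, 3.02]. Speed limits (rad/s): [2.22, 2.22, 2.79, 3.14, 3.14, 3.14].

### API

Orientations are given as [roll, pitch, yaw] about the fixed x, y, z axes, in that order (R = Rz(yaw) Ry(pitch) Rx(roll)).
In Python, from rig import monitor, imaging, r gives the robot as it stands.
- The arm moves only by the tool drive_tool, never from a script. Its argument "plan" is a list of rows, each an object of numbers: "x", "y", "z": the shift along the tool's x, y, z in units of 50 mm (1.0 is 50 mm); "ax", "ay", "az": the turn, a rotation vector about the tool's x, y, z in units of 6 degrees (1.0 is 6 degrees); "hand": the finger opening in mm, from 0 to 85.4. In form: [{"x": .., "y": .., "z": .., "ax": .., "ay": .., "az": .., "hand": ..}, ...]. A call has 1 to 8 rows; each row is the pose to reach, as a shift and turn from the pose commanded when the call began, along the tool's axes at that moment; what a row does not reach only later rows make up. A row lasts 1/10 s, in which the tool goes at most 50 mm and 8.59 degrees, less where a joint would pass 70% of its speed; a pose out of reach is approached as far as the arm can. A call with a gripper value outside its range is refused whole. The fingers move at their own pace and stop on an object; "grip_force" is the grip in N (left out, the last holds). Time passes only in rows, so rows that repeat a pose let the fingers close. It gives the time, the measured TCP pose, the force, the opening and the grip force at its end, in the units of the state.
- monitor.sense(): the state, without advancing time (a new reading comes with each control period).
- imaging.grab_frame(name): name is "side" or "top"; returns the picture (480x640x3 uint8, red, green, blue); there is no depth.
- imaging.camera_info(name): a dict with "mtx" (3x3 intrinsics, pixels), "dist" ([k1, k2, p1, p2, k3] as OpenCV has them; the pictures are not rectified), "R" (3x3) and "t" (3): a world point X has camera coordinates R X + t. Camera axes: x right, y down, z forward; pixel columns grow to the right and rows downward; lengths in mm; the calibration is good to about 2 mm. A picture is of the moment at which its call begins. camera_info takes no time and is no camera call.
- r.sign_off(): hands the job in; it is judged then, once.
The state is a dict: "clock": time; "qpos": joint angles; "qvel": joint speeds; "joint_efforts": joint torques, N m; "eef_pos": TCP position; "tcp_rot": TCP orientation; "contact_force": force on the tool from outside, world axes, zero at the start; "wrist_torque": the same for the moment, N m; "opening": opening from 0.0 (shut) to 1.0 (fully open); "grasp_force": force on a finger pad.
Only numpy, scipy, OpenCV 4.12 (cv2) and the standard library are available. Lean on these libraries where they do the work, as an engineer would, in place of code of your own. Each camera call takes 0.05 s, during which the arm holds its last target. There are 200 camera calls.

## Working session

There is one attempt and no reset: what is moved stays moved. The work goes in short steps, Python scripts to look and compute and a tool call to move; the robot and the scene stay as the last step left them, time stands still between calls to the robot, and variables do not carry over. Pictures are saved under pics/ and viewed, at most 10 in all, crops included, and the job is handed in when it is done.

Besides the shell and the picture viewer there is one more tool, called after "Request:" as name([rows], argument=value, ...), one row to a line, values as JSON. drive_tool: Moves the arm, as the interface text tells. Its arguments: {"type":"object","properties":{"plan":{"type":"array","items":{"type":"object","properties":{"x":{"type":"number"},"y":{"type":"number"},"z":{"type":"number"},"ax":{"type":"number"},"ay":{"type":"number"},"az":{"type":"number"},"hand":{"type":"number"}}}},"grip_force":{"type":"number"}},"required":["plan"]}

```bash
mkdir -p pics; ls
cat > h.py <<'E'
import numpy as np, cv2
from rig import monitor, imaging, r
def cam(n):
    c=imaging.camera_info(n); return [np.array(c[k],float) for k in("mtx","dist","R","t")]
def ray(n,uv,z):
    K,d,R,t=cam(n); p=cv2.undistortPoints(np.array(uv,float).reshape(-1,1,2),K,d)[:,0]
    D=np.c_[p,np.ones(len(p))]@R; C=-R.T@t
    return C+D*((z-C[2])/D[:,2])[:,None]
def proj(n,X):
    K,d,R,t=cam(n); return cv2.projectPoints(np.array(X,float).reshape(-1,1,3),cv2.Rodrigues(R)[0],t,K,d)[0][:,0]
def save(im,name): cv2.imwrite("pics/"+name,im[:,:,::-1])
E
python3 - <<'E'
from h import *
for n in("top","side"):
    im=imaging.grab_frame(n); np.save(n+".npy",im); save(im,n+"0.png")
    K,d,R,t=cam(n); print(n,K.round(1).tolist(),-R.T@t,R.round(2).tolist())
s=monitor.sense();print(s)
E
```

```text
pics
top [[513.5, 0.0, 317.7], [0.0, 513.5, 241.2], [0.0, 0.0, 1.0]] [ 354.52023148 -136.46368227 1467.7871258 ] [[0.03, -1.0, -0.01], [-0.99, -0.03, -0.13], [0.13, 0.01, -0.99]]
side [[524.1, 0.0, 319.8], [0.0, 524.1, 241.3], [0.0, 0.0, 1.0]] [ 21.30974488 695.99751172 788.74414481] [[-0.85, -0.53, 0.01], [-0.31, 0.5, -0.81], [0.42, -0.69, -0.59]]
{'clock': 0.1, 'qpos': array([-1.30741253e+00,  3.53570846e-01,  1.63403850e+00, -1.65979118e-05,
        1.15523464e+00, -2.41921313e-03]), 'qvel': array([ 2.98239447e-04, -2.11881787e-03, -2.09224055e-03, -4.99516240e-04,
        3.47260485e-04,  4.78058862e-05]), 'joint_efforts': array([-1.44542646e-04, -6.06355119e+01, -3.42820501e+01,  4.42377961e-05,
        4.06898267e-03, -2.03743514e-05]), 'eef_pos': array([ 164.05004979, -602.64424545,  230.65089173]), 'tcp_rot': array([-3.14034129e+00,  1.21495749e-05,  2.65809728e-01]), 'contact_force': array([-0.00903999, -0.65149407, -0.29582942]), 'wrist_torque': array([-0.00944125,  0.03186538,  0.02006396]), 'grasp_force': 0.0, 'opening': 1.0013714131760663}
```

View pics/top0.png

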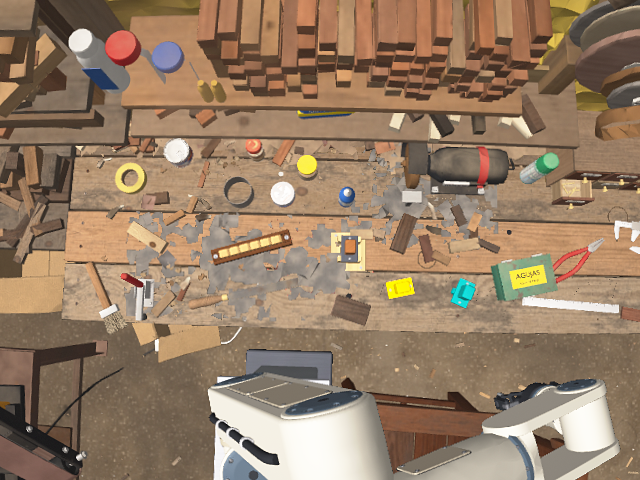

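View pics/side0.png

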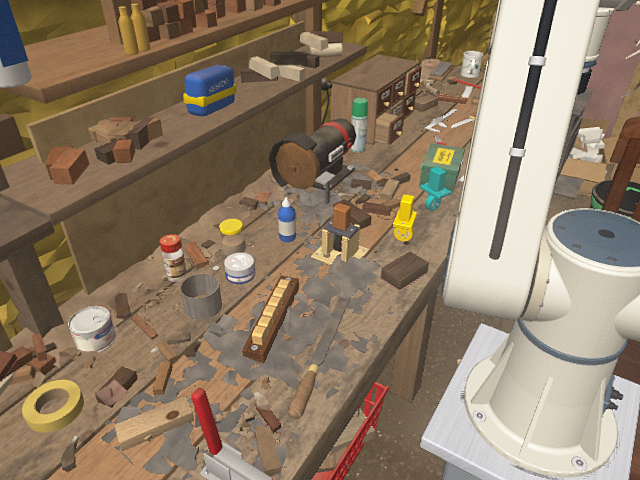

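The top view shows the bar from (213,253) to (291,240) and the roller upright in its rack at (349,247). Candidates for the roller are the wooden-handled one in the rack at (349,247), the yellow one at (400,288) and the turquoise one at (462,292). I choose the one in the rack at (349,247), which is (342,218) in the side view. I'll check it in one close crop.

Run:
```python
from h import *
t=np.load("top.npy");s=np.load("side.npy")
a=cv2.resize(t[225:280,320:380],(480,440),interpolation=cv2.INTER_CUBIC)
b=cv2.resize(s[195:275,300:380],(440,440)[:2],interpolation=cv2.INTER_CUBIC)[:,:320]
c=cv2.resize(t[220:275,205:300],(800,463)[:2],interpolation=cv2.INTER_CUBIC)
save(np.hstack([a,b]),"rack.png"); save(c,"bar.png")
```

```text
(no output)
```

View pics/rack.png

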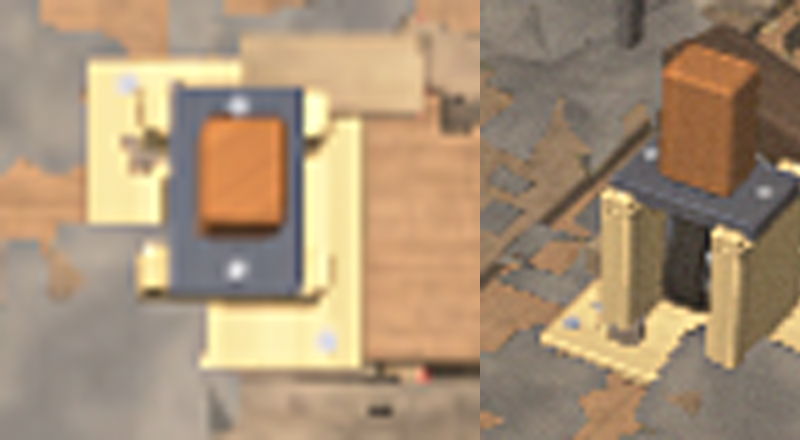

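View pics/bar.png

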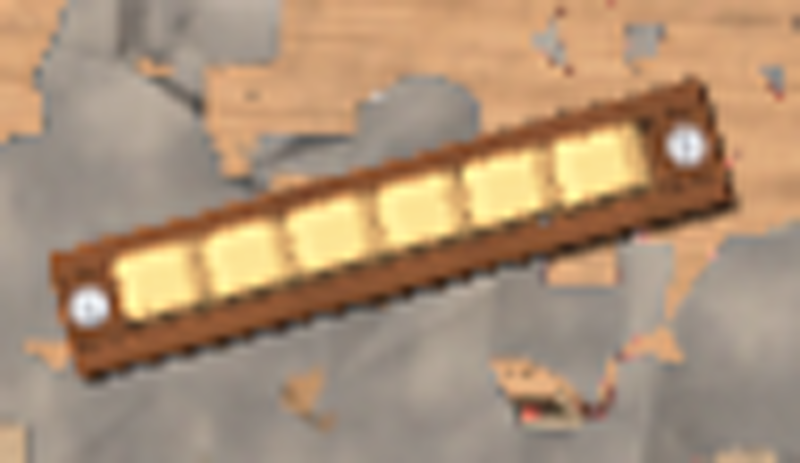

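The crops show the orange wooden handle on a dark crown hanging in the plywood rack, upright, with the crown's long axis along world x. So this is the right roller. The bar crop shows six light pieces, with bar screws at crop (90,305) and (686,146).

```bash
cat > m.py <<'E'
from h import *
t=np.load("top.npy");s=np.load("side.npy")
def comp(im,lo,hi,box):
    x0,y0,x1,y1=box; hsv=cv2.cvtColor(im,cv2.COLOR_RGB2HSV)[y0:y1,x0:x1]
    m=cv2.inRange(hsv,lo,hi); n,l,st,c=cv2.connectedComponentsWithStats(m)
    i=1+np.argmax(st[1:,4]); p=np.argwhere(l==i)[:,::-1]+[x0,y0]; return p,c[i]+[x0,y0]
E
python3 - <<'E'
from m import *
f=lambda p,s,o:(np.array(p)+.5)/s-.5+o
cs=f([(239,104),(237,268)],8,[320,225]); W=ray("top",cs,84); d=W[0]-W[1]
print("crown screws",W.round(1).tolist(),"mid",W.mean(0),"yaw x",np.arctan2(d[1],d[0]))
cc=f([(172,87),(303,87),(303,297),(170,297)],8,[320,225]); W=ray("top",cc,84)
print("crown corners",W.round(1).tolist(),W.mean(0), [np.linalg.norm(W[i]-W[i-1]).round(1) for i in range(4)])
a=W[0]-W[3];b=W[1]-W[2];c=W[0]-W[1];e=W[3]-W[2]
print("yaws",[np.arctan2(v[1],v[0]) for v in(a,b)],[np.arctan2(-v[0],v[1]) for v in(c,e)])
# handle top
p,c=comp(t,(4,140,120),(14,255,255),(340,235,362,262)); R=cv2.minAreaRect(p.astype(np.float32)); print(len(p),c,R, ray("top",[c],140))
p,c=comp(s,(4,120,60),(16,255,255),(325,195,358,235)); x=p[:,0];print(len(p),p.min(0),p.max(0),c)
print("proj handle ctr side", proj("side",[[*ray("top",cs,84).mean(0)[:2],112]]))
bs=f([(90,305),(686,146)],800/95,[205,220]); W=ray("top",bs,32); d=W[0]-W[1]
print("bar screws",W.round(1).tolist(),W.mean(0),np.linalg.norm(d),np.arctan2(d[1],d[0])-np.pi/2)
bc=f([(52,255),(694,80),(735,205),(90,380)],800/95,[205,220]);W=ray("top",bc,32)
print("bar corners",W.round(1).tolist(),W.mean(0),[np.linalg.norm(W[i]-W[i-1]).round(1) for i in range(4)])
for q,w in(("a",W[0]-W[1]),("b",W[3]-W[2])): print(np.arctan2(w[1],w[0])-np.pi/2)
hsv=cv2.cvtColor(t,cv2.COLOR_RGB2HSV); print(hsv[247,[220,230,245,260]], hsv[244,255])
E
```

```text
crown screws [[544.5, -202.8, 84.0], [488.5, -203.2, 84.0]] mid [ 516.50090245 -203.00030554   84.        ] yaw x 0.007296259226199679
crown corners [[549.7, -179.9, 84.0], [550.9, -224.5, 84.0], [479.2, -225.7, 84.0], [478.1, -180.8, 84.0]] [ 514.48854558 -202.70684612   84.        ] [np.float64(71.6), np.float64(44.6), np.float64(71.7), np.float64(45.0)]
yaws [np.float64(0.0119978433957948), np.float64(0.017468789017658255)] [np.float64(0.025747689107420542), np.float64(0.025532259824281155)]
140 [349.89285714 246.05714286] ((350.0, 246.5), (13.0, 10.0), 90.0) [[ 514.5175833  -201.72588213  140.        ]]
415 [333 202] [350 230] [341.08433735 215.9060241 ]
proj handle ctr side [[340.42332758 216.87052612]]
bar screws [[490.0, 172.6, 32.0], [548.9, -26.2, 32.0]] [519.45266962  73.179159    32.        ] 207.40052579881296 0.2883177068826557
bar corners [[506.5, 186.4, 32.0], [571.4, -28.1, 32.0], [529.4, -43.4, 32.0], [464.7, 171.3, 32.0]] [518.01251257  71.55490115  32.        ] [np.float64(44.4), np.float64(224.2), np.float64(44.6), np.float64(224.2)]
0.2936671971278568
0.29273771884184185
[[ 11  79 152]
 [ 15 142 192]
 [ 23 105 252]
 [ 17 127 161]] [ 23 105 252]
```

```bash
cat >> h.py <<'E'
from scipy.spatial.transform import Rotation as Ro
def go(x,y,z,yaw,pos=None,rot=None):
    s=monitor.sense(); p=s["eef_pos"] if pos is None else np.array(pos); rt=s["tcp_rot"] if rot is None else rot
    R=Ro.from_euler("xyz",rt); T=Ro.from_euler("xyz",[np.pi,0,yaw])
    print("shift",(R.inv().apply(np.array([x,y,z])-p)/50).round(4),"turn",((R.inv()*T).as_rotvec(degrees=True)/6).round(3))
E
python3 - <<'E'
from m import *
go(515,-202.5,200,.016,[164.174,-603.054,231.281],[3.1416,0,.2658])
p,c=comp(t,(20,60,215),(28,170,255),(205,225,300,270))
hsv=cv2.cvtColor(t,cv2.COLOR_RGB2HSV)[225:270,205:300]
m=cv2.inRange(hsv,(20,60,200),(28,170,255)); n,l,st,cc=cv2.connectedComponentsWithStats(m)
P=[cc[i]+[205,225] for i in range(1,n) if st[i,4]>15]; W=ray("top",P,49); print(st[1:,4]);print(W.round(1).tolist())
p=np.argwhere(m)[:,::-1]+[205,225];R=cv2.minAreaRect(p.astype(np.float32));print(R,ray("top",[R[0]],49),ray("top",[p.mean(0)],49))
E
```

```text
shift [ 8.8745 -5.8866  0.6257] turn [-0.     0.     2.385]
[52 52 54 54 53 50]
[[539.3, 4.1, 49.0], [531.0, 33.0, 49.0], [522.8, 61.7, 49.0], [514.1, 91.1, 49.0], [505.2, 119.2, 49.0], [497.1, 147.4, 49.0]]
((249.00001525878906, 246.00003051757812), (6.699228763580322, 61.19487762451172), 75.0685806274414) [[518.35949632  75.14327809  49.        ]] [[518.34491249  75.7050016   49.        ]]
```

Request:
drive_tool([
  {"x": 0.9,"y": -0.6,"z": 0.1,"az": 0.4,"hand": 85},
  {"x": 1.8,"y": -1.2,"z": 0.2,"az": 0.8,"hand": 85},
  {"x": 2.7,"y": -1.8,"z": 0.2,"az": 1.2,"hand": 85},
  {"x": 3.6,"y": -2.4,"z": 0.3,"az": 1.6,"hand": 85},
  {"x": 4.5,"y": -3.0,"z": 0.3,"az": 2.0,"hand": 85},
  {"x": 5.4,"y": -3.6,"z": 0.3,"az": 2.4,"hand": 85},
  {"x": 6.3,"y": -4.2,"z": 0.3,"az": 2.4,"hand": 85},
  {"x": 7.0,"y": -4.7,"z": 0.3,"az": 2.4,"hand": 85},
])

```text
invalid input
```

Request:
drive_tool([
  {"x": 0.7,"y": -0.4,"hand": 85},
  {"x": 1.2,"y": -0.7,"hand": 85},
  {"x": 1.2,"y": -0.7,"hand": 85},
  {"x": 1.2,"y": -0.7,"hand": 85},
])

```text
invalid input
```

Run:
```python
from h import *
print(monitor.sense()); go(515,-202.5,88,.016)
```

```text
{'clock': 0.1, 'qpos': array([-1.30741253e+00,  3.53570846e-01,  1.63403850e+00, -1.65979118e-05,
        1.15523464e+00, -2.41921313e-03]), 'qvel': array([ 2.98239447e-04, -2.11881787e-03, -2.09224055e-03, -4.99516240e-04,
        3.47260485e-04,  4.78058862e-05]), 'joint_efforts': array([-1.44542646e-04, -6.06355119e+01, -3.42820501e+01,  4.42377961e-05,
        4.06898267e-03, -2.03743514e-05]), 'eef_pos': array([ 164.05004979, -602.64424545,  230.65089173]), 'tcp_rot': array([-3.14034129e+00,  1.21495749e-05,  2.65809728e-01]), 'contact_force': array([-0.00903999, -0.65149407, -0.29582942]), 'wrist_torque': array([-0.00944125,  0.03186538,  0.02006396]), 'grasp_force': 0.0, 'opening': 1.0013714131760663}
shift [ 8.8748 -5.8744  2.8603] turn [-1.200e-02  2.000e-03  2.386e+00]
```

Request:
drive_tool([
  {"x": 0.9,"y": -0.6,"z": 0.1,"ax": 0,"ay": 0,"az": 0.4,"hand": 85},
  {"x": 1.8,"y": -1.2,"z": 0.2,"ax": 0,"ay": 0,"az": 0.8,"hand": 85},
  {"x": 2.7,"y": -1.8,"z": 0.2,"ax": 0,"ay": 0,"az": 1.2,"hand": 85},
  {"x": 3.6,"y": -2.4,"z": 0.3,"ax": 0,"ay": 0,"az": 1.6,"hand": 85},
  {"x": 4.5,"y": -3.0,"z": 0.3,"ax": 0,"ay": 0,"az": 2.0,"hand": 85},
  {"x": 5.4,"y": -3.6,"z": 0.3,"ax": 0,"ay": 0,"az": 2.385,"hand": 85},
  {"x": 6.3,"y": -4.2,"z": 0.3,"ax": 0,"ay": 0,"az": 2.385,"hand": 85},
  {"x": 7.0,"y": -4.7,"z": 0.3,"ax": 0,"ay": 0,"az": 2.385,"hand": 85},
])

```text
clock: 0.9
eef_pos: [426.8, -299.6, 216.2]
tcp_rot: [-3.142, 0.0, 0.016]
contact_force: [1.1, 0.6, -0.1]
opening: 0.995
grasp_force: 0.0
```

Request:
drive_tool([
  {"x": 0.7,"y": -0.8,"z": 0,"ax": 0,"ay": 0,"az": 0,"hand": 85},
  {"x": 1.4,"y": -1.5,"z": 0,"ax": 0,"ay": 0,"az": 0,"hand": 85},
  {"x": 1.4,"y": -1.5,"z": 0,"ax": 0,"ay": 0,"az": 0,"hand": 85},
  {"x": 1.4,"y": -1.5,"z": 0,"ax": 0,"ay": 0,"az": 0,"hand": 85},
  {"x": 1.4,"y": -1.5,"z": 0,"ax": 0,"ay": 0,"az": 0,"hand": 85},
])

```text
clock: 1.4
eef_pos: [493.9, -225.6, 215.9]
tcp_rot: [-3.142, 0.001, 0.016]
contact_force: [-0.9, 0.1, 0.1]
opening: 0.997
grasp_force: 0.0
```

Run:
```python
from h import *
s=monitor.sense();print(s["eef_pos"],s["tcp_rot"],s["contact_force"]); go(515,-202.5,88,.016)
```

```text
[ 493.88500553 -225.6435295   215.94354975] [-3.14154268e+00  1.10719153e-03  1.60946342e-02] [-0.92988219  0.14333797  0.07086838]
shift [ 0.4325 -0.4559  2.5584] turn [-0.     0.011  0.001]
```

Request:
drive_tool([
  {"x": 0.43,"y": -0.456,"z": 0,"ax": 0,"ay": 0,"az": 0,"hand": 85},
  {"x": 0.43,"y": -0.456,"z": 0.5,"ax": 0,"ay": 0,"az": 0,"hand": 85},
  {"x": 0.43,"y": -0.456,"z": 1.1,"ax": 0,"ay": 0,"az": 0,"hand": 85},
  {"x": 0.43,"y": -0.456,"z": 1.6,"ax": 0,"ay": 0,"az": 0,"hand": 85},
  {"x": 0.43,"y": -0.456,"z": 1.9,"ax": 0,"ay": 0,"az": 0,"hand": 85},
  {"x": 0.43,"y": -0.456,"z": 2.1,"ax": 0,"ay": 0,"az": 0,"hand": 85},
  {"x": 0.43,"y": -0.456,"z": 2.1,"ax": 0,"ay": 0,"az": 0,"hand": 85},
])

```text
clock: 2.1
eef_pos: [514.4, -202.9, 110.2]
tcp_rot: [-3.141, 0.002, 0.014]
contact_force: [0.4, 0.5, -0.5]
opening: 0.993
grasp_force: 0.0
```

Run:
```python
from h import *
s=monitor.sense();print(s["eef_pos"],s["tcp_rot"],s["contact_force"]); go(515,-202.5,88,.016)
im=imaging.grab_frame("side"); save(cv2.resize(im[130:280,260:420],(640,600)),"g1.png")
```

```text
[ 514.40809614 -202.87334524  110.2143363 ] [-3.14079268e+00  2.14994070e-03  1.42614216e-02] [ 0.41604462  0.46704607 -0.52230351]
shift [ 0.0129 -0.0069  0.4443] turn [-0.008  0.021 -0.017]
```

View pics/g1.png

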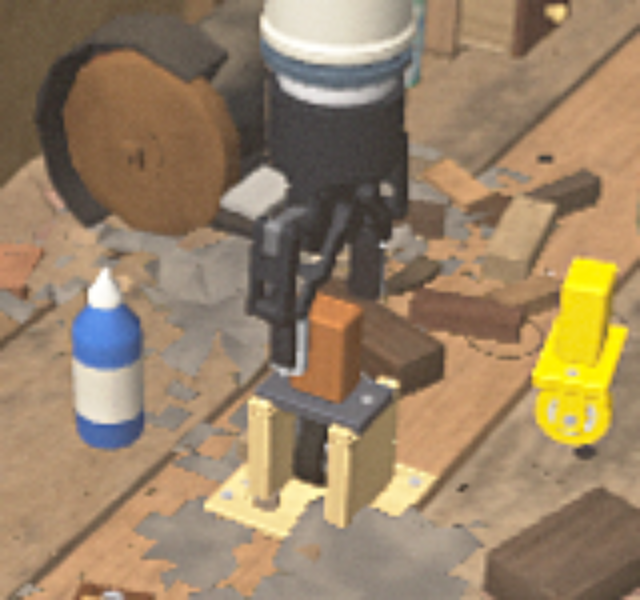

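The fingers straddle the handle at crop (330,340), above the crown. I'll descend and grip.

Request:
drive_tool([
  {"x": 0,"y": 0,"z": 0.25,"ax": 0,"ay": 0,"az": 0,"hand": 85},
  {"x": 0,"y": 0,"z": 0.45,"ax": 0,"ay": 0,"az": 0,"hand": 85},
  {"x": 0,"y": 0,"z": 0.45,"ax": 0,"ay": 0,"az": 0,"hand": 60},
  {"x": 0,"y": 0,"z": 0.45,"ax": 0,"ay": 0,"az": 0,"hand": 35},
  {"x": 0,"y": 0,"z": 0.45,"ax": 0,"ay": 0,"az": 0,"hand": 15},
  {"x": 0,"y": 0,"z": 0.45,"ax": 0,"ay": 0,"az": 0,"hand": 15},
  {"x": 0,"y": 0,"z": 0.45,"ax": 0,"ay": 0,"az": 0,"hand": 15},
  {"x": 0,"y": 0,"z": 0.45,"ax": 0,"ay": 0,"az": 0,"hand": 15},
], grip_force=100)

```text
clock: 2.95
eef_pos: [516.3, -202.3, 89.4]
tcp_rot: [3.141, -0.001, 0.016]
contact_force: [-1.6, 0.1, 4.8]
opening: 0.316
grasp_force: 98.7
```

Request:
drive_tool([
  {"x": 0,"y": 0,"z": 0,"ax": 0,"ay": 0,"az": 0,"hand": 15},
  {"x": 0,"y": 0,"z": 0,"ax": 0,"ay": 0,"az": 0,"hand": 15},
  {"x": 0,"y": 0,"z": 0,"ax": 0,"ay": 0,"az": 0,"hand": 15},
  {"x": 0,"y": 0,"z": 0,"ax": 0,"ay": 0,"az": 0,"hand": 15},
])

```text
clock: 3.35
eef_pos: [516.2, -202.3, 89.4]
tcp_rot: [3.141, -0.001, 0.016]
contact_force: [-0.7, -0.3, 5.5]
opening: 0.321
grasp_force: 98.8
```

Request:
drive_tool([
  {"x": 0,"y": 0,"z": -0.1,"ax": 0,"ay": 0,"az": 0,"hand": 15},
  {"x": 0,"y": 0,"z": -0.4,"ax": 0,"ay": 0,"az": 0,"hand": 15},
  {"x": 0,"y": 0,"z": -0.8,"ax": 0,"ay": 0,"az": 0,"hand": 15},
  {"x": 0,"y": 0,"z": -1.2,"ax": 0,"ay": 0,"az": 0,"hand": 15},
  {"x": 0,"y": 0,"z": -1.6,"ax": 0,"ay": 0,"az": 0,"hand": 15},
  {"x": 0,"y": 0,"z": -1.8,"ax": 0,"ay": 0,"az": 0,"hand": 15},
  {"x": 0,"y": 0,"z": -1.8,"ax": 0,"ay": 0,"az": 0,"hand": 15},
  {"x": 0,"y": 0,"z": -1.8,"ax": 0,"ay": 0,"az": 0,"hand": 15},
])

```text
clock: 4.15
eef_pos: [515.3, -201.9, 178.0]
tcp_rot: [-3.141, 0.001, 0.016]
contact_force: [0.4, 0.0, -4.7]
opening: 0.314
grasp_force: 98.9
```

Run:
```python
from h import *
s=monitor.sense();print(s["eef_pos"],s["tcp_rot"],s["contact_force"],s["grasp_force"],s["clock"])
for k in range(6):
    q=-75+30*k; x,y=518.85-.2825*q,73.5+.9593*q; print(q,x,y)
    if k==0: go(x,y,145,.2864)
im=imaging.grab_frame("side"); save(cv2.resize(im[100:280,230:420],(633,600)),"g2.png")
```

```text
[ 515.27658619 -201.89137459  178.02029626] [-3.14116613e+00  9.79014319e-04  1.59990700e-02] [ 4.39423384e-01  2.54312828e-03 -4.72727301e+00] 98.92643451690674 4.15
-75 540.0375 1.5524999999999949
shift [ 0.5609 -4.0602  0.6616] turn [-0.005  0.009 -2.582]
-45 531.5625 30.3315
-15 523.0875 59.1105
15 514.6125000000001 87.8895
45 506.13750000000005 116.6685
75 497.6625 145.4475
```

View pics/g2.png

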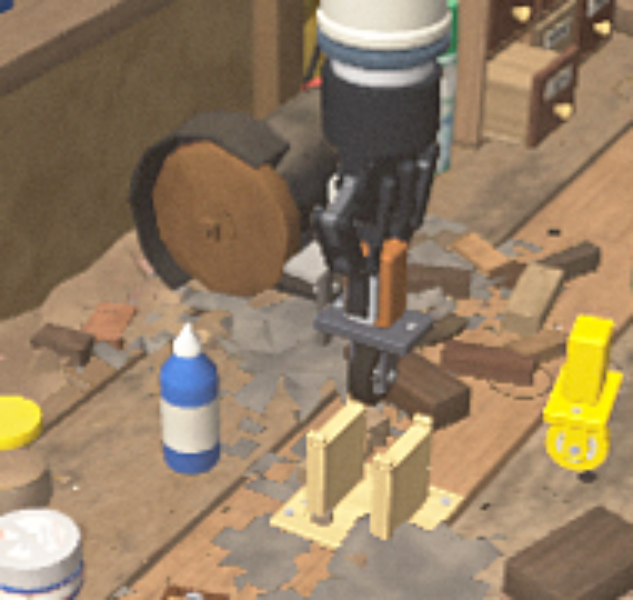

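The roller is held upright and clear of the rack, with the wheel at crop (365,380) above the walls. I'll move to piece 0 and estimate the piece tops from both views.

Request:
drive_tool([
  {"x": 0.1,"y": -0.6,"z": 0,"ax": 0,"ay": 0,"az": -0.5,"hand": 15},
  {"x": 0.2,"y": -1.4,"z": 0,"ax": 0,"ay": 0,"az": -1.0,"hand": 15},
  {"x": 0.3,"y": -2.2,"z": 0,"ax": 0,"ay": 0,"az": -1.5,"hand": 15},
  {"x": 0.4,"y": -3.0,"z": 0,"ax": 0,"ay": 0,"az": -2.0,"hand": 15},
  {"x": 0.5,"y": -3.7,"z": 0.3,"ax": 0,"ay": 0,"az": -2.582,"hand": 15},
  {"x": 0.56,"y": -4.06,"z": 0.6,"ax": 0,"ay": 0,"az": -2.582,"hand": 15},
  {"x": 0.56,"y": -4.06,"z": 0.66,"ax": 0,"ay": 0,"az": -2.582,"hand": 15},
  {"x": 0.56,"y": -4.06,"z": 0.66,"ax": 0,"ay": 0,"az": -2.582,"hand": 15},
])

```text
clock: 5.0
eef_pos: [539.5, 1.5, 144.3]
tcp_rot: [-3.141, 0.003, 0.288]
contact_force: [0.3, -0.3, -3.9]
opening: 0.316
grasp_force: 99.9
```

Run:
```python
from m import *
st_=monitor.sense();print(st_["eef_pos"],st_["tcp_rot"],st_["contact_force"],st_["clock"])
def cells(im,box,lo,hi):
    x0,y0,x1,y1=box; m=cv2.inRange(cv2.cvtColor(im,cv2.COLOR_RGB2HSV)[y0:y1,x0:x1],lo,hi)
    n,l,st,c=cv2.connectedComponentsWithStats(m,connectivity=4); return [(st[i,4],*(c[i]+[x0,y0])) for i in range(1,n) if st[i,4]>15]
a=cells(t,(205,225,300,270),(20,60,200),(28,170,255))
for v in(215,225,235,242):
    b=cells(s,(240,270,305,360),(18,50,v),(30,170,255)); print(v,[(x[0],round(x[1],1),round(x[2],1)) for x in b])
hs=cv2.cvtColor(s,cv2.COLOR_RGB2HSV)
print([tuple(hs[y,x]) for x,y in((283,291),(279,301),(275,308),(270,318),(265,328),(260,337))])
save(cv2.resize(s[270:365,235:310],(474,600),interpolation=cv2.INTER_CUBIC),"bars.png")
for q in range(-90,91,30): print(q,[proj("side",[[518.85-.2825*q,73.5+.9593*q,h]])[0].round(1).tolist() for h in(46,50)])
```

```text
[539.50158459   1.47419702 144.34539379] [-3.14100248e+00  2.96927304e-03  2.87620393e-01] [ 0.33209777 -0.30979113 -3.93222661] 5.0
215 [(np.int32(62), np.float64(282.7), np.float64(283.6)), (np.int32(70), np.float64(277.9), np.float64(292.1)), (np.int32(68), np.float64(273.4), np.float64(301.2)), (np.int32(81), np.float64(268.3), np.float64(310.5)), (np.int32(81), np.float64(263.4), np.float64(321.1)), (np.int32(87), np.float64(257.7), np.float64(331.4))]
225 [(np.int32(60), np.float64(282.8), np.float64(283.6)), (np.int32(67), np.float64(277.9), np.float64(292.1)), (np.int32(63), np.float64(273.2), np.float64(301.3)), (np.int32(78), np.float64(268.3), np.float64(310.6)), (np.int32(74), np.float64(263.3), np.float64(321.2)), (np.int32(84), np.float64(257.7), np.float64(331.4))]
235 [(np.int32(31), np.float64(281.6), np.float64(284.6)), (np.int32(41), np.float64(276.8), np.float64(293.1)), (np.int32(38), np.float64(272.0), np.float64(302.3)), (np.int32(47), np.float64(267.2), np.float64(311.6)), (np.int32(46), np.float64(262.2), np.float64(322.3)), (np.int32(37), np.float64(256.5), 
[... 179 characters left out ...]
03.6)), (np.int32(31), np.float64(267.4), np.float64(313.1)), (np.int32(29), np.float64(262.7), np.float64(323.9)), (np.int32(35), np.float64(256.6), np.float64(334.1))]
[(np.uint8(17), np.uint8(129), np.uint8(221)), (np.uint8(17), np.uint8(122), np.uint8(132)), (np.uint8(17), np.uint8(126), np.uint8(172)), (np.uint8(17), np.uint8(124), np.uint8(197)), (np.uint8(16), np.uint8(122), np.uint8(163)), (np.uint8(17), np.uint8(130), np.uint8(230))]
-90 [[285.1, 278.9], [285.1, 277.5]]
-60 [[280.7, 287.6], [280.6, 286.2]]
-30 [[276.1, 296.7], [276.0, 295.3]]
0 [[271.2, 306.3], [271.1, 304.8]]
30 [[266.2, 316.2], [266.1, 314.8]]
60 [[260.9, 326.6], [260.8, 325.2]]
90 [[255.3, 337.5], [255.2, 336.1]]
```

View pics/bars.png

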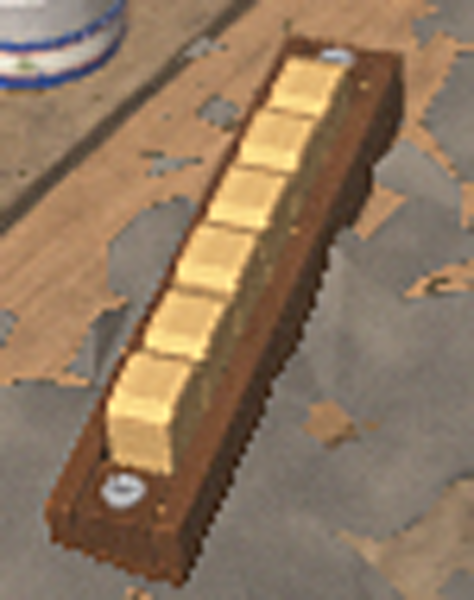

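Tops all look near z≈49 (the joint lines match predictions at about 46), so I'll go down to just above and then feel in small logged steps.

Request:
drive_tool([
  {"x": 0,"y": 0,"z": 0.1,"ax": 0,"ay": 0,"az": 0,"hand": 15},
  {"x": 0,"y": 0,"z": 0.24,"ax": 0,"ay": 0,"az": 0,"hand": 15},
  {"x": 0,"y": 0,"z": 0.32,"ax": 0,"ay": 0,"az": 0,"hand": 15},
  {"x": 0,"y": 0,"z": 0.34,"ax": 0,"ay": 0,"az": 0,"hand": 15},
  {"x": 0,"y": 0,"z": 0.34,"ax": 0,"ay": 0,"az": 0,"hand": 15},
  {"x": 0,"y": 0,"z": 0.34,"ax": 0,"ay": 0,"az": 0,"hand": 15},
])

```text
clock: 5.6
eef_pos: [540.7, 1.2, 129.0]
tcp_rot: [3.142, -0.0, 0.286]
contact_force: [0.8, -0.3, -4.7]
opening: 0.317
grasp_force: 100.0
```

Request:
drive_tool([
  {"x": 0,"y": 0,"z": 0.01,"ax": 0,"ay": 0,"az": 0,"hand": 15},
  {"x": 0,"y": 0,"z": 0.01,"ax": 0,"ay": 0,"az": 0,"hand": 15},
])

```text
clock: 5.8
eef_pos: [540.6, 1.3, 128.4]
tcp_rot: [3.141, -0.0, 0.287]
contact_force: [0.3, -0.1, -4.4]
opening: 0.315
grasp_force: 100.0
```

Request:
drive_tool([
  {"x": 0,"y": 0,"z": 0.01,"ax": 0,"ay": 0,"az": 0,"hand": 15},
  {"x": 0,"y": 0,"z": 0.01,"ax": 0,"ay": 0,"az": 0,"hand": 15},
])

```text
clock: 6.0
eef_pos: [540.5, 1.4, 127.8]
tcp_rot: [-3.142, 0.0, 0.287]
contact_force: [0.5, 0.1, -3.9]
opening: 0.316
grasp_force: 100.0
```

Request:
drive_tool([
  {"x": 0,"y": 0,"z": 0.01,"ax": 0,"ay": 0,"az": 0,"hand": 15},
  {"x": 0,"y": 0,"z": 0.01,"ax": 0,"ay": 0,"az": 0,"hand": 15},
])

```text
clock: 6.2
eef_pos: [540.5, 1.3, 127.3]
tcp_rot: [-3.142, 0.0, 0.286]
contact_force: [0.8, 0.4, -4.2]
opening: 0.313
grasp_force: 100.0
```

Request:
drive_tool([
  {"x": 0,"y": 0,"z": 0.01,"ax": 0,"ay": 0,"az": 0,"hand": 15},
  {"x": 0,"y": 0,"z": 0.01,"ax": 0,"ay": 0,"az": 0,"hand": 15},
])

```text
clock: 6.4
eef_pos: [540.5, 1.3, 126.7]
tcp_rot: [-3.142, 0.0, 0.286]
contact_force: [-0.0, -0.1, -4.3]
opening: 0.317
grasp_force: 100.0
```

Request:
drive_tool([
  {"x": 0,"y": 0,"z": 0.01,"ax": 0,"ay": 0,"az": 0,"hand": 15},
  {"x": 0,"y": 0,"z": 0.01,"ax": 0,"ay": 0,"az": 0,"hand": 15},
])

```text
clock: 6.6
eef_pos: [540.5, 1.3, 126.2]
tcp_rot: [-3.142, 0.0, 0.286]
contact_force: [-0.3, -0.0, -4.3]
opening: 0.318
grasp_force: 100.0
```

Request:
drive_tool([
  {"x": 0,"y": 0,"z": 0.01,"ax": 0,"ay": 0,"az": 0,"hand": 15},
  {"x": 0,"y": 0,"z": 0.01,"ax": 0,"ay": 0,"az": 0,"hand": 15},
])

```text
clock: 6.8
eef_pos: [540.5, 1.3, 125.7]
tcp_rot: [-3.142, 0.0, 0.286]
contact_force: [0.2, -0.8, -4.6]
opening: 0.317
grasp_force: 100.0
```

Request:
drive_tool([
  {"x": 0,"y": 0,"z": 0.01,"ax": 0,"ay": 0,"az": 0,"hand": 15},
  {"x": 0,"y": 0,"z": 0.01,"ax": 0,"ay": 0,"az": 0,"hand": 15},
])

```text
clock: 7.0
eef_pos: [540.5, 1.3, 125.3]
tcp_rot: [3.142, 0.0, 0.286]
contact_force: [0.1, -0.4, -4.2]
opening: 0.312
grasp_force: 100.0
```

Request:
drive_tool([
  {"x": 0,"y": 0,"z": 0.01,"ax": 0,"ay": 0,"az": 0,"hand": 15},
  {"x": 0,"y": 0,"z": 0.01,"ax": 0,"ay": 0,"az": 0,"hand": 15},
])

```text
clock: 7.2
eef_pos: [540.5, 1.3, 124.7]
tcp_rot: [-3.142, 0.0, 0.286]
contact_force: [0.5, -0.1, -4.5]
opening: 0.314
grasp_force: 100.0
```

Request:
drive_tool([
  {"x": 0,"y": 0,"z": 0.01,"ax": 0,"ay": 0,"az": 0,"hand": 15},
  {"x": 0,"y": 0,"z": 0.01,"ax": 0,"ay": 0,"az": 0,"hand": 15},
])

```text
clock: 7.4
eef_pos: [540.5, 1.3, 124.2]
tcp_rot: [-3.142, 0.0, 0.286]
contact_force: [0.5, -0.0, -4.6]
opening: 0.313
grasp_force: 100.0
```

Request:
drive_tool([
  {"x": 0,"y": 0,"z": 0.01,"ax": 0,"ay": 0,"az": 0,"hand": 15},
  {"x": 0,"y": 0,"z": 0.01,"ax": 0,"ay": 0,"az": 0,"hand": 15},
])

```text
clock: 7.6
eef_pos: [540.5, 1.3, 123.7]
tcp_rot: [-3.142, 0.0, 0.286]
contact_force: [-0.2, -0.4, -4.3]
opening: 0.315
grasp_force: 100.0
```

Request:
drive_tool([
  {"x": 0,"y": 0,"z": 0.01,"ax": 0,"ay": 0,"az": 0,"hand": 15},
  {"x": 0,"y": 0,"z": 0.01,"ax": 0,"ay": 0,"az": 0,"hand": 15},
])

```text
clock: 7.8
eef_pos: [540.5, 1.3, 123.2]
tcp_rot: [-3.142, 0.0, 0.286]
contact_force: [-0.2, -0.5, -4.3]
opening: 0.315
grasp_force: 100.0
```

Request:
drive_tool([
  {"x": 0,"y": 0,"z": 0.01,"ax": 0,"ay": 0,"az": 0,"hand": 15},
  {"x": 0,"y": 0,"z": 0.01,"ax": 0,"ay": 0,"az": 0,"hand": 15},
])

```text
clock: 8.0
eef_pos: [540.5, 1.3, 122.7]
tcp_rot: [-3.142, 0.0, 0.286]
contact_force: [0.2, 0.5, -5.3]
opening: 0.316
grasp_force: 100.0
```

Request:
drive_tool([
  {"x": 0,"y": 0,"z": 0.01,"ax": 0,"ay": 0,"az": 0,"hand": 15},
  {"x": 0,"y": 0,"z": 0.01,"ax": 0,"ay": 0,"az": 0,"hand": 15},
])

```text
clock: 8.2
eef_pos: [540.5, 1.3, 122.2]
tcp_rot: [-3.142, 0.0, 0.286]
contact_force: [-0.7, 0.5, -4.3]
opening: 0.313
grasp_force: 100.0
```

Request:
drive_tool([
  {"x": 0,"y": 0,"z": 0.01,"ax": 0,"ay": 0,"az": 0,"hand": 15},
  {"x": 0,"y": 0,"z": 0.01,"ax": 0,"ay": 0,"az": 0,"hand": 15},
])

```text
clock: 8.4
eef_pos: [540.5, 1.3, 121.7]
tcp_rot: [-3.142, 0.0, 0.286]
contact_force: [0.3, 0.7, -5.6]
opening: 0.313
grasp_force: 100.0
```

Request:
drive_tool([
  {"x": 0,"y": 0,"z": 0.01,"ax": 0,"ay": 0,"az": 0,"hand": 15},
  {"x": 0,"y": 0,"z": 0.01,"ax": 0,"ay": 0,"az": 0,"hand": 15},
])

```text
clock: 8.6
eef_pos: [540.5, 1.3, 121.2]
tcp_rot: [-3.142, 0.0, 0.286]
contact_force: [-0.7, 0.2, -4.5]
opening: 0.319
grasp_force: 100.0
```

Request:
drive_tool([
  {"x": 0,"y": 0,"z": 0.01,"ax": 0,"ay": 0,"az": 0,"hand": 15},
  {"x": 0,"y": 0,"z": 0.01,"ax": 0,"ay": 0,"az": 0,"hand": 15},
])

```text
clock: 8.8
eef_pos: [540.6, 1.3, 120.7]
tcp_rot: [-3.142, 0.0, 0.286]
contact_force: [-0.8, -0.5, -4.3]
opening: 0.316
grasp_force: 100.0
```

Request:
drive_tool([
  {"x": 0,"y": 0,"z": 0.01,"ax": 0,"ay": 0,"az": 0,"hand": 15},
  {"x": 0,"y": 0,"z": 0.01,"ax": 0,"ay": 0,"az": 0,"hand": 15},
])

```text
clock: 9.0
eef_pos: [540.6, 1.3, 120.3]
tcp_rot: [3.142, -0.0, 0.286]
contact_force: [-0.1, -0.1, -4.4]
opening: 0.315
grasp_force: 100.0
```

Request:
drive_tool([
  {"x": 0,"y": 0,"z": 0.01,"ax": 0,"ay": 0,"az": 0,"hand": 15},
  {"x": 0,"y": 0,"z": 0.01,"ax": 0,"ay": 0,"az": 0,"hand": 15},
])

```text
clock: 9.2
eef_pos: [540.8, 1.3, 120.1]
tcp_rot: [3.141, -0.0, 0.286]
contact_force: [-0.8, -0.3, -1.2]
opening: 0.313
grasp_force: 100.3
```

Request:
drive_tool([
  {"x": 0,"y": 0,"z": 0.01,"ax": 0,"ay": 0,"az": 0,"hand": 15},
  {"x": 0,"y": 0,"z": 0.01,"ax": 0,"ay": 0,"az": 0,"hand": 15},
])

```text
clock: 9.4
eef_pos: [540.8, 1.3, 119.8]
tcp_rot: [3.141, -0.001, 0.286]
contact_force: [-1.1, -0.5, 4.8]
opening: 0.315
grasp_force: 100.8
```

Request:
drive_tool([
  {"x": 0,"y": 0,"z": 0.01,"ax": 0,"ay": 0,"az": 0,"hand": 15},
  {"x": 0,"y": 0,"z": 0.01,"ax": 0,"ay": 0,"az": 0,"hand": 15},
])

```text
clock: 9.6
eef_pos: [540.9, 1.3, 119.3]
tcp_rot: [3.141, -0.001, 0.286]
contact_force: [-1.8, -0.4, 6.5]
opening: 0.317
grasp_force: 101.0
```

Request:
drive_tool([
  {"x": 0,"y": 0,"z": 0.01,"ax": 0,"ay": 0,"az": 0,"hand": 15},
  {"x": 0,"y": 0,"z": 0.01,"ax": 0,"ay": 0,"az": 0,"hand": 15},
])

```text
clock: 9.8
eef_pos: [540.9, 1.3, 118.8]
tcp_rot: [3.141, -0.001, 0.286]
contact_force: [-1.2, 0.2, 6.9]
opening: 0.319
grasp_force: 101.0
```

Request:
drive_tool([
  {"x": 0,"y": 0,"z": 0.02,"ax": 0,"ay": 0,"az": 0,"hand": 15},
  {"x": 0,"y": 0,"z": 0.02,"ax": 0,"ay": 0,"az": 0,"hand": 15},
  {"x": 0,"y": 0,"z": 0.02,"ax": 0,"ay": 0,"az": 0,"hand": 15},
])

```text
clock: 10.1
eef_pos: [540.9, 1.3, 117.8]
tcp_rot: [3.141, -0.001, 0.286]
contact_force: [-1.8, 0.0, 6.4]
opening: 0.317
grasp_force: 101.0
```

Request:
drive_tool([
  {"x": 0,"y": 0,"z": 0.01,"ax": 0,"ay": 0,"az": 0,"hand": 15},
  {"x": 0,"y": 0,"z": 0.01,"ax": 0,"ay": 0,"az": 0,"hand": 15},
  {"x": 0,"y": 0,"z": 0.01,"ax": 0,"ay": 0,"az": 0,"hand": 15},
])

```text
clock: 10.4
eef_pos: [540.9, 1.2, 117.3]
tcp_rot: [3.141, -0.001, 0.286]
contact_force: [-2.1, -0.6, 6.2]
opening: 0.316
grasp_force: 101.0
```

Request:
drive_tool([
  {"x": 0,"y": 0,"z": 0.01,"ax": 0,"ay": 0,"az": 0,"hand": 15},
  {"x": 0,"y": 0,"z": 0.01,"ax": 0,"ay": 0,"az": 0,"hand": 15},
  {"x": 0,"y": 0,"z": 0.01,"ax": 0,"ay": 0,"az": 0,"hand": 15},
])

```text
clock: 10.7
eef_pos: [540.9, 1.3, 116.8]
tcp_rot: [3.141, -0.001, 0.286]
contact_force: [-1.7, -0.6, 5.8]
opening: 0.317
grasp_force: 101.0
```

Request:
drive_tool([
  {"x": 0,"y": 0,"z": 0.01,"ax": 0,"ay": 0,"az": 0,"hand": 15},
  {"x": 0,"y": 0,"z": 0.01,"ax": 0,"ay": 0,"az": 0,"hand": 15},
  {"x": 0,"y": 0,"z": 0.01,"ax": 0,"ay": 0,"az": 0,"hand": 15},
])

```text
clock: 11.0
eef_pos: [541.0, 1.3, 116.5]
tcp_rot: [3.141, -0.001, 0.286]
contact_force: [-2.3, -0.8, 7.4]
opening: 0.316
grasp_force: 101.3
```

Request:
drive_tool([
  {"x": 0,"y": 0,"z": 0.004,"ax": 0,"ay": 0,"az": 0,"hand": 15},
  {"x": 0,"y": 0,"z": 0.004,"ax": 0,"ay": 0,"az": 0,"hand": 15},
  {"x": 0,"y": 0,"z": 0.004,"ax": 0,"ay": 0,"az": 0,"hand": 15},
])

```text
clock: 11.3
eef_pos: [541.0, 1.3, 116.4]
tcp_rot: [3.141, -0.001, 0.287]
contact_force: [-2.3, -0.8, 8.7]
opening: 0.316
grasp_force: 101.3
```

Piece 0 is home: the force rose above the sinking force after about 3.3 mm. On to piece 1.

Request:
drive_tool([
  {"x": 0,"y": 0,"z": -0.1,"ax": 0,"ay": 0,"az": 0,"hand": 15},
  {"x": 0,"y": -0.1,"z": -0.2,"ax": 0,"ay": 0,"az": 0,"hand": 15},
  {"x": 0,"y": -0.4,"z": -0.2,"ax": 0,"ay": 0,"az": 0,"hand": 15},
  {"x": 0,"y": -0.6,"z": -0.2,"ax": 0,"ay": 0,"az": 0,"hand": 15},
  {"x": 0,"y": -0.6,"z": -0.16,"ax": 0,"ay": 0,"az": 0,"hand": 15},
  {"x": 0,"y": -0.6,"z": -0.13,"ax": 0,"ay": 0,"az": 0,"hand": 15},
  {"x": 0,"y": -0.6,"z": -0.13,"ax": 0,"ay": 0,"az": 0,"hand": 15},
  {"x": 0,"y": -0.6,"z": -0.13,"ax": 0,"ay": 0,"az": 0,"hand": 15},
])

```text
clock: 12.1
eef_pos: [532.2, 29.9, 122.3]
tcp_rot: [3.141, 0.0, 0.286]
contact_force: [-2.1, -0.6, 1.3]
opening: 0.315
grasp_force: 101.0
```

Request:
drive_tool([
  {"x": 0,"y": 0,"z": 0.01,"ax": 0,"ay": 0,"az": 0,"hand": 15},
  {"x": 0,"y": 0,"z": 0.01,"ax": 0,"ay": 0,"az": 0,"hand": 15},
])

```text
clock: 12.3
eef_pos: [532.3, 29.8, 121.9]
tcp_rot: [3.141, -0.0, 0.286]
contact_force: [-2.6, -0.7, 5.5]
opening: 0.317
grasp_force: 101.0
```

Request:
drive_tool([
  {"x": 0,"y": 0,"z": 0.01,"ax": 0,"ay": 0,"az": 0,"hand": 15},
  {"x": 0,"y": 0,"z": 0.01,"ax": 0,"ay": 0,"az": 0,"hand": 15},
])

```text
clock: 12.5
eef_pos: [532.3, 29.8, 121.5]
tcp_rot: [3.141, -0.0, 0.286]
contact_force: [-2.2, -0.5, 5.3]
opening: 0.316
grasp_force: 101.0
```

Request:
drive_tool([
  {"x": 0,"y": 0,"z": 0.01,"ax": 0,"ay": 0,"az": 0,"hand": 15},
  {"x": 0,"y": 0,"z": 0.01,"ax": 0,"ay": 0,"az": 0,"hand": 15},
])

```text
clock: 12.7
eef_pos: [532.3, 29.8, 121.1]
tcp_rot: [3.141, -0.0, 0.286]
contact_force: [-2.6, 0.1, 5.7]
opening: 0.314
grasp_force: 101.0
```

Request:
drive_tool([
  {"x": 0,"y": 0,"z": 0.01,"ax": 0,"ay": 0,"az": 0,"hand": 15},
  {"x": 0,"y": 0,"z": 0.01,"ax": 0,"ay": 0,"az": 0,"hand": 15},
])

```text
clock: 12.9
eef_pos: [532.3, 29.8, 120.5]
tcp_rot: [3.141, -0.0, 0.286]
contact_force: [-3.0, -0.2, 6.1]
opening: 0.315
grasp_force: 101.0
```

Request:
drive_tool([
  {"x": 0,"y": 0,"z": 0.01,"ax": 0,"ay": 0,"az": 0,"hand": 15},
  {"x": 0,"y": 0,"z": 0.01,"ax": 0,"ay": 0,"az": 0,"hand": 15},
])

```text
clock: 13.1
eef_pos: [532.3, 29.8, 120.0]
tcp_rot: [3.141, -0.0, 0.286]
contact_force: [-3.0, 0.4, 7.1]
opening: 0.314
grasp_force: 101.0
```

Request:
drive_tool([
  {"x": 0,"y": 0,"z": 0.01,"ax": 0,"ay": 0,"az": 0,"hand": 15},
  {"x": 0,"y": 0,"z": 0.01,"ax": 0,"ay": 0,"az": 0,"hand": 15},
])

```text
clock: 13.3
eef_pos: [532.3, 29.8, 119.5]
tcp_rot: [3.141, -0.0, 0.286]
contact_force: [-2.0, -0.9, 5.8]
opening: 0.312
grasp_force: 101.0
```

Request:
drive_tool([
  {"x": 0,"y": 0,"z": 0.01,"ax": 0,"ay": 0,"az": 0,"hand": 15},
  {"x": 0,"y": 0,"z": 0.01,"ax": 0,"ay": 0,"az": 0,"hand": 15},
])

```text
clock: 13.5
eef_pos: [532.4, 29.8, 119.1]
tcp_rot: [3.141, -0.0, 0.286]
contact_force: [-2.9, -0.3, 5.7]
opening: 0.316
grasp_force: 101.0
```

Request:
drive_tool([
  {"x": 0,"y": 0,"z": 0.006,"ax": 0,"ay": 0,"az": 0,"hand": 15},
  {"x": 0,"y": 0,"z": 0.006,"ax": 0,"ay": 0,"az": 0,"hand": 15},
  {"x": 0,"y": 0,"z": 0.006,"ax": 0,"ay": 0,"az": 0,"hand": 15},
])

```text
clock: 13.8
eef_pos: [532.4, 29.8, 118.9]
tcp_rot: [3.141, -0.0, 0.286]
contact_force: [-3.2, -1.3, 7.3]
opening: 0.315
grasp_force: 101.2
```

Request:
drive_tool([
  {"x": 0,"y": 0,"z": 0.006,"ax": 0,"ay": 0,"az": 0,"hand": 15},
  {"x": 0,"y": 0,"z": 0.006,"ax": 0,"ay": 0,"az": 0,"hand": 15},
  {"x": 0,"y": 0,"z": 0.006,"ax": 0,"ay": 0,"az": 0,"hand": 15},
])

```text
clock: 14.1
eef_pos: [532.4, 29.8, 118.7]
tcp_rot: [3.141, -0.001, 0.286]
contact_force: [-3.2, -0.6, 9.2]
opening: 0.32
grasp_force: 101.5
```

Request:
drive_tool([
  {"x": 0,"y": 0,"z": 0.004,"ax": 0,"ay": 0,"az": 0,"hand": 15},
  {"x": 0,"y": 0,"z": 0.004,"ax": 0,"ay": 0,"az": 0,"hand": 15},
  {"x": 0,"y": 0,"z": 0.004,"ax": 0,"ay": 0,"az": 0,"hand": 15},
])

```text
clock: 14.4
eef_pos: [532.5, 29.8, 118.7]
tcp_rot: [3.141, -0.001, 0.286]
contact_force: [-4.2, -0.8, 10.3]
opening: 0.317
grasp_force: 101.6
```

Request:
drive_tool([
  {"x": 0,"y": 0,"z": -0.1,"ax": 0,"ay": 0,"az": 0,"hand": 15},
  {"x": 0,"y": -0.1,"z": -0.2,"ax": 0,"ay": 0,"az": 0,"hand": 15},
  {"x": 0,"y": -0.4,"z": -0.2,"ax": 0,"ay": 0,"az": 0,"hand": 15},
  {"x": 0,"y": -0.6,"z": -0.2,"ax": 0,"ay": 0,"az": 0,"hand": 15},
  {"x": 0,"y": -0.6,"z": -0.18,"ax": 0,"ay": 0,"az": 0,"hand": 15},
  {"x": 0,"y": -0.6,"z": -0.15,"ax": 0,"ay": 0,"az": 0,"hand": 15},
  {"x": 0,"y": -0.6,"z": -0.15,"ax": 0,"ay": 0,"az": 0,"hand": 15},
  {"x": 0,"y": -0.6,"z": -0.15,"ax": 0,"ay": 0,"az": 0,"hand": 15},
])

```text
clock: 15.2
eef_pos: [523.6, 58.7, 125.1]
tcp_rot: [3.142, 0.0, 0.286]
contact_force: [-0.0, 0.9, -4.4]
opening: 0.319
grasp_force: 100.1
```

Request:
drive_tool([
  {"x": 0,"y": 0,"z": 0.01,"ax": 0,"ay": 0,"az": 0,"hand": 15},
  {"x": 0,"y": 0,"z": 0.01,"ax": 0,"ay": 0,"az": 0,"hand": 15},
])

```text
clock: 15.4
eef_pos: [523.7, 58.7, 124.7]
tcp_rot: [3.142, 0.0, 0.286]
contact_force: [-0.3, 0.6, -4.2]
opening: 0.318
grasp_force: 100.1
```

Request:
drive_tool([
  {"x": 0,"y": 0,"z": 0.01,"ax": 0,"ay": 0,"az": 0,"hand": 15},
  {"x": 0,"y": 0,"z": 0.01,"ax": 0,"ay": 0,"az": 0,"hand": 15},
])

```text
clock: 15.6
eef_pos: [523.6, 58.8, 124.3]
tcp_rot: [-3.142, 0.0, 0.286]
contact_force: [0.9, 0.4, -4.1]
opening: 0.317
grasp_force: 100.1
```

Request:
drive_tool([
  {"x": 0,"y": 0,"z": 0.01,"ax": 0,"ay": 0,"az": 0,"hand": 15},
  {"x": 0,"y": 0,"z": 0.01,"ax": 0,"ay": 0,"az": 0,"hand": 15},
])

```text
clock: 15.8
eef_pos: [523.6, 58.9, 123.7]
tcp_rot: [-3.142, 0.0, 0.286]
contact_force: [0.3, 0.5, -4.5]
opening: 0.316
grasp_force: 100.1
```

Request:
drive_tool([
  {"x": 0,"y": 0,"z": 0.01,"ax": 0,"ay": 0,"az": 0,"hand": 15},
  {"x": 0,"y": 0,"z": 0.01,"ax": 0,"ay": 0,"az": 0,"hand": 15},
])

```text
clock: 16.0
eef_pos: [523.7, 58.9, 123.4]
tcp_rot: [-3.142, -0.0, 0.286]
contact_force: [0.0, 0.5, -3.3]
opening: 0.317
grasp_force: 100.1
```

Request:
drive_tool([
  {"x": 0,"y": 0,"z": 0.01,"ax": 0,"ay": 0,"az": 0,"hand": 15},
  {"x": 0,"y": 0,"z": 0.01,"ax": 0,"ay": 0,"az": 0,"hand": 15},
])

```text
clock: 16.2
eef_pos: [523.8, 58.9, 123.1]
tcp_rot: [3.142, -0.0, 0.286]
contact_force: [-0.5, 0.0, 1.0]
opening: 0.315
grasp_force: 100.4
```

Request:
drive_tool([
  {"x": 0,"y": 0,"z": 0.01,"ax": 0,"ay": 0,"az": 0,"hand": 15},
  {"x": 0,"y": 0,"z": 0.01,"ax": 0,"ay": 0,"az": 0,"hand": 15},
])

```text
clock: 16.4
eef_pos: [523.9, 58.9, 122.8]
tcp_rot: [3.141, -0.001, 0.286]
contact_force: [-2.4, -0.6, 5.6]
opening: 0.313
grasp_force: 100.9
```

Request:
drive_tool([
  {"x": 0,"y": 0,"z": 0.01,"ax": 0,"ay": 0,"az": 0,"hand": 15},
  {"x": 0,"y": 0,"z": 0.01,"ax": 0,"ay": 0,"az": 0,"hand": 15},
])

```text
clock: 16.6
eef_pos: [523.9, 58.9, 122.4]
tcp_rot: [3.141, -0.001, 0.286]
contact_force: [-2.3, -0.7, 6.4]
opening: 0.313
grasp_force: 101.0
```

Request:
drive_tool([
  {"x": 0,"y": 0,"z": 0.01,"ax": 0,"ay": 0,"az": 0,"hand": 15},
  {"x": 0,"y": 0,"z": 0.02,"ax": 0,"ay": 0,"az": 0,"hand": 15},
  {"x": 0,"y": 0,"z": 0.03,"ax": 0,"ay": 0,"az": 0,"hand": 15},
  {"x": 0,"y": 0,"z": 0.04,"ax": 0,"ay": 0,"az": 0,"hand": 15},
  {"x": 0,"y": 0,"z": 0.04,"ax": 0,"ay": 0,"az": 0,"hand": 15},
])

```text
clock: 17.1
eef_pos: [524.0, 58.9, 120.4]
tcp_rot: [3.141, -0.001, 0.286]
contact_force: [-2.6, -0.2, 6.1]
opening: 0.311
grasp_force: 101.0
```

Request:
drive_tool([
  {"x": 0,"y": 0,"z": 0.006,"ax": 0,"ay": 0,"az": 0,"hand": 15},
  {"x": 0,"y": 0,"z": 0.006,"ax": 0,"ay": 0,"az": 0,"hand": 15},
  {"x": 0,"y": 0,"z": 0.006,"ax": 0,"ay": 0,"az": 0,"hand": 15},
])

```text
clock: 17.4
eef_pos: [523.9, 58.9, 120.1]
tcp_rot: [3.141, -0.001, 0.286]
contact_force: [-2.6, -0.1, 6.6]
opening: 0.313
grasp_force: 101.0
```

Request:
drive_tool([
  {"x": 0,"y": 0,"z": 0.006,"ax": 0,"ay": 0,"az": 0,"hand": 15},
  {"x": 0,"y": 0,"z": 0.006,"ax": 0,"ay": 0,"az": 0,"hand": 15},
  {"x": 0,"y": 0,"z": 0.006,"ax": 0,"ay": 0,"az": 0,"hand": 15},
])

```text
clock: 17.7
eef_pos: [523.9, 58.9, 119.8]
tcp_rot: [3.141, -0.001, 0.286]
contact_force: [-1.1, 0.5, 6.0]
opening: 0.317
grasp_force: 101.0
```

Request:
drive_tool([
  {"x": 0,"y": 0,"z": 0.006,"ax": 0,"ay": 0,"az": 0,"hand": 15},
  {"x": 0,"y": 0,"z": 0.006,"ax": 0,"ay": 0,"az": 0,"hand": 15},
  {"x": 0,"y": 0,"z": 0.006,"ax": 0,"ay": 0,"az": 0,"hand": 15},
])

```text
clock: 18.0
eef_pos: [523.9, 58.9, 119.5]
tcp_rot: [3.141, -0.001, 0.286]
contact_force: [-1.5, 0.1, 6.0]
opening: 0.316
grasp_force: 101.0
```

Request:
drive_tool([
  {"x": 0,"y": 0,"z": 0.006,"ax": 0,"ay": 0,"az": 0,"hand": 15},
  {"x": 0,"y": 0,"z": 0.006,"ax": 0,"ay": 0,"az": 0,"hand": 15},
  {"x": 0,"y": 0,"z": 0.006,"ax": 0,"ay": 0,"az": 0,"hand": 15},
])

```text
clock: 18.3
eef_pos: [524.0, 58.9, 119.2]
tcp_rot: [3.141, -0.001, 0.286]
contact_force: [-2.0, 0.2, 6.5]
opening: 0.317
grasp_force: 101.1
```

Request:
drive_tool([
  {"x": 0,"y": 0,"z": 0.006,"ax": 0,"ay": 0,"az": 0,"hand": 15},
  {"x": 0,"y": 0,"z": 0.006,"ax": 0,"ay": 0,"az": 0,"hand": 15},
  {"x": 0,"y": 0,"z": 0.006,"ax": 0,"ay": 0,"az": 0,"hand": 15},
])

```text
clock: 18.6
eef_pos: [524.0, 58.9, 119.1]
tcp_rot: [3.141, -0.001, 0.286]
contact_force: [-2.5, 1.0, 7.3]
opening: 0.319
grasp_force: 101.3
```

Request:
drive_tool([
  {"x": 0,"y": 0,"z": -0.1,"ax": 0,"ay": 0,"az": 0,"hand": 15},
  {"x": 0,"y": -0.1,"z": -0.2,"ax": 0,"ay": 0,"az": 0,"hand": 15},
  {"x": 0,"y": -0.4,"z": -0.2,"ax": 0,"ay": 0,"az": 0,"hand": 15},
  {"x": 0,"y": -0.6,"z": -0.2,"ax": 0,"ay": 0,"az": 0,"hand": 15},
  {"x": 0,"y": -0.6,"z": -0.17,"ax": 0,"ay": 0,"az": 0,"hand": 15},
  {"x": 0,"y": -0.6,"z": -0.14,"ax": 0,"ay": 0,"az": 0,"hand": 15},
  {"x": 0,"y": -0.6,"z": -0.14,"ax": 0,"ay": 0,"az": 0,"hand": 15},
  {"x": 0,"y": -0.6,"z": -0.14,"ax": 0,"ay": 0,"az": 0,"hand": 15},
])

```text
clock: 19.4
eef_pos: [515.1, 87.4, 125.1]
tcp_rot: [3.142, 0.0, 0.286]
contact_force: [-0.5, -0.5, -4.2]
opening: 0.319
grasp_force: 100.2
```

Request:
drive_tool([
  {"x": 0,"y": 0,"z": 0.01,"ax": 0,"ay": 0,"az": 0,"hand": 15},
  {"x": 0,"y": 0,"z": 0.01,"ax": 0,"ay": 0,"az": 0,"hand": 15},
])

```text
clock: 19.6
eef_pos: [515.2, 87.4, 124.7]
tcp_rot: [3.142, 0.0, 0.286]
contact_force: [0.1, 0.2, -4.3]
opening: 0.314
grasp_force: 100.1
```

Request:
drive_tool([
  {"x": 0,"y": 0,"z": 0.01,"ax": 0,"ay": 0,"az": 0,"hand": 15},
  {"x": 0,"y": 0,"z": 0.01,"ax": 0,"ay": 0,"az": 0,"hand": 15},
])

```text
clock: 19.8
eef_pos: [515.2, 87.6, 124.3]
tcp_rot: [3.142, -0.0, 0.286]
contact_force: [0.3, -0.3, -4.4]
opening: 0.314
grasp_force: 100.2
```

Request:
drive_tool([
  {"x": 0,"y": 0,"z": 0.01,"ax": 0,"ay": 0,"az": 0,"hand": 15},
  {"x": 0,"y": 0,"z": 0.01,"ax": 0,"ay": 0,"az": 0,"hand": 15},
])

```text
clock: 20.0
eef_pos: [515.3, 87.6, 124.1]
tcp_rot: [3.141, -0.0, 0.286]
contact_force: [-0.2, -0.1, -0.0]
opening: 0.315
grasp_force: 100.2
```

Request:
drive_tool([
  {"x": 0,"y": 0,"z": 0.01,"ax": 0,"ay": 0,"az": 0,"hand": 15},
  {"x": 0,"y": 0,"z": 0.01,"ax": 0,"ay": 0,"az": 0,"hand": 15},
])

```text
clock: 20.2
eef_pos: [515.4, 87.7, 123.7]
tcp_rot: [3.141, -0.001, 0.286]
contact_force: [-2.6, 0.1, 4.2]
opening: 0.315
grasp_force: 100.7
```

Request:
drive_tool([
  {"x": 0,"y": 0,"z": 0.01,"ax": 0,"ay": 0,"az": 0,"hand": 15},
  {"x": 0,"y": 0,"z": 0.01,"ax": 0,"ay": 0,"az": 0,"hand": 15},
])

```text
clock: 20.4
eef_pos: [515.5, 87.7, 123.3]
tcp_rot: [3.141, -0.001, 0.286]
contact_force: [-2.0, -0.0, 5.9]
opening: 0.317
grasp_force: 101.0
```

Request:
drive_tool([
  {"x": 0,"y": 0,"z": 0.01,"ax": 0,"ay": 0,"az": 0,"hand": 15},
  {"x": 0,"y": 0,"z": 0.01,"ax": 0,"ay": 0,"az": 0,"hand": 15},
])

```text
clock: 20.6
eef_pos: [515.4, 87.7, 122.8]
tcp_rot: [3.141, -0.001, 0.286]
contact_force: [-2.6, -0.4, 5.7]
opening: 0.318
grasp_force: 101.0
```

Request:
drive_tool([
  {"x": 0,"y": 0,"z": 0.01,"ax": 0,"ay": 0,"az": 0,"hand": 15},
  {"x": 0,"y": 0,"z": 0.01,"ax": 0,"ay": 0,"az": 0,"hand": 15},
])

```text
clock: 20.8
eef_pos: [515.4, 87.7, 122.3]
tcp_rot: [3.141, -0.001, 0.286]
contact_force: [-2.1, -0.2, 5.6]
opening: 0.32
grasp_force: 101.0
```

Request:
drive_tool([
  {"x": 0,"y": 0,"z": 0.01,"ax": 0,"ay": 0,"az": 0,"hand": 15},
  {"x": 0,"y": 0,"z": 0.02,"ax": 0,"ay": 0,"az": 0,"hand": 15},
  {"x": 0,"y": 0,"z": 0.03,"ax": 0,"ay": 0,"az": 0,"hand": 15},
  {"x": 0,"y": 0,"z": 0.03,"ax": 0,"ay": 0,"az": 0,"hand": 15},
])

```text
clock: 21.2
eef_pos: [515.4, 87.7, 120.8]
tcp_rot: [3.141, -0.001, 0.287]
contact_force: [-1.4, -0.3, 7.0]
opening: 0.318
grasp_force: 101.0
```

Request:
drive_tool([
  {"x": 0,"y": 0,"z": 0.006,"ax": 0,"ay": 0,"az": 0,"hand": 15},
  {"x": 0,"y": 0,"z": 0.006,"ax": 0,"ay": 0,"az": 0,"hand": 15},
  {"x": 0,"y": 0,"z": 0.006,"ax": 0,"ay": 0,"az": 0,"hand": 15},
])

```text
clock: 21.5
eef_pos: [515.4, 87.7, 120.5]
tcp_rot: [3.141, -0.001, 0.286]
contact_force: [-1.9, -0.6, 6.7]
opening: 0.317
grasp_force: 101.0
```

Request:
drive_tool([
  {"x": 0,"y": 0,"z": 0.006,"ax": 0,"ay": 0,"az": 0,"hand": 15},
  {"x": 0,"y": 0,"z": 0.006,"ax": 0,"ay": 0,"az": 0,"hand": 15},
  {"x": 0,"y": 0,"z": 0.006,"ax": 0,"ay": 0,"az": 0,"hand": 15},
])

```text
clock: 21.8
eef_pos: [515.5, 87.7, 120.3]
tcp_rot: [3.141, -0.001, 0.286]
contact_force: [-1.7, -0.2, 5.5]
opening: 0.313
grasp_force: 101.0
```

Request:
drive_tool([
  {"x": 0,"y": 0,"z": 0.006,"ax": 0,"ay": 0,"az": 0,"hand": 15},
  {"x": 0,"y": 0,"z": 0.006,"ax": 0,"ay": 0,"az": 0,"hand": 15},
  {"x": 0,"y": 0,"z": 0.006,"ax": 0,"ay": 0,"az": 0,"hand": 15},
])

```text
clock: 22.1
eef_pos: [515.5, 87.7, 120.1]
tcp_rot: [3.141, -0.001, 0.286]
contact_force: [-1.3, -0.0, 8.7]
opening: 0.317
grasp_force: 101.3
```

Piece 3 is home. On to piece 4.

Request:
drive_tool([
  {"x": 0,"y": 0,"z": -0.1,"ax": 0,"ay": 0,"az": 0,"hand": 15},
  {"x": 0,"y": -0.1,"z": -0.2,"ax": 0,"ay": 0,"az": 0,"hand": 15},
  {"x": 0,"y": -0.4,"z": -0.2,"ax": 0,"ay": 0,"az": 0,"hand": 15},
  {"x": 0,"y": -0.6,"z": -0.2,"ax": 0,"ay": 0,"az": 0,"hand": 15},
  {"x": 0,"y": -0.6,"z": -0.17,"ax": 0,"ay": 0,"az": 0,"hand": 15},
  {"x": 0,"y": -0.6,"z": -0.14,"ax": 0,"ay": 0,"az": 0,"hand": 15},
  {"x": 0,"y": -0.6,"z": -0.14,"ax": 0,"ay": 0,"az": 0,"hand": 15},
  {"x": 0,"y": -0.6,"z": -0.14,"ax": 0,"ay": 0,"az": 0,"hand": 15},
])

```text
clock: 22.9
eef_pos: [506.6, 116.2, 126.2]
tcp_rot: [3.142, 0.0, 0.286]
contact_force: [-0.9, -0.2, -4.6]
opening: 0.315
grasp_force: 100.1
```

Request:
drive_tool([
  {"x": 0,"y": 0,"z": 0.01,"ax": 0,"ay": 0,"az": 0,"hand": 15},
  {"x": 0,"y": 0,"z": 0.01,"ax": 0,"ay": 0,"az": 0,"hand": 15},
])

```text
clock: 23.1
eef_pos: [506.7, 116.2, 125.8]
tcp_rot: [-3.142, 0.0, 0.286]
contact_force: [0.8, 0.6, -4.5]
opening: 0.317
grasp_force: 100.1
```

Request:
drive_tool([
  {"x": 0,"y": 0,"z": 0.01,"ax": 0,"ay": 0,"az": 0,"hand": 15},
  {"x": 0,"y": 0,"z": 0.01,"ax": 0,"ay": 0,"az": 0,"hand": 15},
])

```text
clock: 23.3
eef_pos: [506.7, 116.3, 125.4]
tcp_rot: [3.142, 0.0, 0.286]
contact_force: [0.2, -0.7, -3.6]
opening: 0.313
grasp_force: 100.2
```

Request:
drive_tool([
  {"x": 0,"y": 0,"z": 0.01,"ax": 0,"ay": 0,"az": 0,"hand": 15},
  {"x": 0,"y": 0,"z": 0.01,"ax": 0,"ay": 0,"az": 0,"hand": 15},
])

```text
clock: 23.5
eef_pos: [506.6, 116.4, 124.8]
tcp_rot: [-3.142, 0.0, 0.286]
contact_force: [0.4, 0.0, -4.5]
opening: 0.317
grasp_force: 100.1
```

Request:
drive_tool([
  {"x": 0,"y": 0,"z": 0.01,"ax": 0,"ay": 0,"az": 0,"hand": 15},
  {"x": 0,"y": 0,"z": 0.01,"ax": 0,"ay": 0,"az": 0,"hand": 15},
])

```text
clock: 23.7
eef_pos: [506.6, 116.5, 124.3]
tcp_rot: [-3.142, 0.0, 0.286]
contact_force: [0.3, 0.3, -4.6]
opening: 0.315
grasp_force: 100.2
```

Request:
drive_tool([
  {"x": 0,"y": 0,"z": 0.01,"ax": 0,"ay": 0,"az": 0,"hand": 15},
  {"x": 0,"y": 0,"z": 0.01,"ax": 0,"ay": 0,"az": 0,"hand": 15},
])

```text
clock: 23.9
eef_pos: [506.6, 116.4, 123.8]
tcp_rot: [3.142, 0.0, 0.286]
contact_force: [-0.4, -0.3, -4.0]
opening: 0.317
grasp_force: 100.1
```

Request:
drive_tool([
  {"x": 0,"y": 0,"z": 0.01,"ax": 0,"ay": 0,"az": 0,"hand": 15},
  {"x": 0,"y": 0,"z": 0.01,"ax": 0,"ay": 0,"az": 0,"hand": 15},
])

```text
clock: 24.1
eef_pos: [506.6, 116.4, 123.3]
tcp_rot: [3.142, 0.0, 0.286]
contact_force: [0.0, 0.0, -4.1]
opening: 0.314
grasp_force: 100.2
```

Request:
drive_tool([
  {"x": 0,"y": 0,"z": 0.01,"ax": 0,"ay": 0,"az": 0,"hand": 15},
  {"x": 0,"y": 0,"z": 0.01,"ax": 0,"ay": 0,"az": 0,"hand": 15},
])

```text
clock: 24.3
eef_pos: [506.6, 116.4, 122.9]
tcp_rot: [-3.142, 0.0, 0.286]
contact_force: [0.2, -0.6, -3.8]
opening: 0.317
grasp_force: 100.1
```

Request:
drive_tool([
  {"x": 0,"y": 0,"z": 0.01,"ax": 0,"ay": 0,"az": 0,"hand": 15},
  {"x": 0,"y": 0,"z": 0.01,"ax": 0,"ay": 0,"az": 0,"hand": 15},
])

```text
clock: 24.5
eef_pos: [506.8, 116.5, 122.6]
tcp_rot: [3.142, -0.0, 0.286]
contact_force: [-0.3, -0.1, -1.6]
opening: 0.313
grasp_force: 100.1
```

Request:
drive_tool([
  {"x": 0,"y": 0,"z": 0.01,"ax": 0,"ay": 0,"az": 0,"hand": 15},
  {"x": 0,"y": 0,"z": 0.01,"ax": 0,"ay": 0,"az": 0,"hand": 15},
])

```text
clock: 24.7
eef_pos: [506.9, 116.5, 122.3]
tcp_rot: [3.142, -0.0, 0.286]
contact_force: [-1.4, 0.5, 1.7]
opening: 0.319
grasp_force: 100.6
```

Request:
drive_tool([
  {"x": 0,"y": 0,"z": 0.01,"ax": 0,"ay": 0,"az": 0,"hand": 15},
  {"x": 0,"y": 0,"z": 0.01,"ax": 0,"ay": 0,"az": 0,"hand": 15},
])

```text
clock: 24.9
eef_pos: [507.0, 116.5, 121.9]
tcp_rot: [3.142, -0.001, 0.286]
contact_force: [-1.6, -0.4, 6.2]
opening: 0.312
grasp_force: 101.0
```

Request:
drive_tool([
  {"x": 0,"y": 0,"z": 0.01,"ax": 0,"ay": 0,"az": 0,"hand": 15},
  {"x": 0,"y": 0,"z": 0.01,"ax": 0,"ay": 0,"az": 0,"hand": 15},
])

```text
clock: 25.1
eef_pos: [507.0, 116.5, 121.4]
tcp_rot: [3.142, -0.001, 0.286]
contact_force: [-2.0, 0.0, 5.8]
opening: 0.316
grasp_force: 101.0
```

Request:
drive_tool([
  {"x": 0,"y": 0,"z": 0.01,"ax": 0,"ay": 0,"az": 0,"hand": 15},
  {"x": 0,"y": 0,"z": 0.01,"ax": 0,"ay": 0,"az": 0,"hand": 15},
])

```text
clock: 25.3
eef_pos: [506.9, 116.5, 120.9]
tcp_rot: [3.142, -0.001, 0.286]
contact_force: [-2.3, -0.1, 5.4]
opening: 0.318
grasp_force: 101.0
```

Request:
drive_tool([
  {"x": 0,"y": 0,"z": 0.01,"ax": 0,"ay": 0,"az": 0,"hand": 15},
  {"x": 0,"y": 0,"z": 0.01,"ax": 0,"ay": 0,"az": 0,"hand": 15},
])

```text
clock: 25.5
eef_pos: [507.0, 116.5, 120.4]
tcp_rot: [3.142, -0.001, 0.286]
contact_force: [-1.7, -0.6, 5.7]
opening: 0.314
grasp_force: 101.0
```

Request:
drive_tool([
  {"x": 0,"y": 0,"z": 0.01,"ax": 0,"ay": 0,"az": 0,"hand": 15},
  {"x": 0,"y": 0,"z": 0.01,"ax": 0,"ay": 0,"az": 0,"hand": 15},
])

```text
clock: 25.7
eef_pos: [506.9, 116.5, 119.9]
tcp_rot: [3.142, -0.001, 0.286]
contact_force: [-2.1, -0.8, 6.5]
opening: 0.315
grasp_force: 101.0
```

Request:
drive_tool([
  {"x": 0,"y": 0,"z": 0.012,"ax": 0,"ay": 0,"az": 0,"hand": 15},
  {"x": 0,"y": 0,"z": 0.012,"ax": 0,"ay": 0,"az": 0,"hand": 15},
  {"x": 0,"y": 0,"z": 0.012,"ax": 0,"ay": 0,"az": 0,"hand": 15},
])

```text
clock: 26.0
eef_pos: [507.0, 116.5, 119.3]
tcp_rot: [3.142, -0.001, 0.286]
contact_force: [-1.0, -0.8, 5.8]
opening: 0.316
grasp_force: 101.0
```

Request:
drive_tool([
  {"x": 0,"y": 0,"z": 0.006,"ax": 0,"ay": 0,"az": 0,"hand": 15},
  {"x": 0,"y": 0,"z": 0.006,"ax": 0,"ay": 0,"az": 0,"hand": 15},
  {"x": 0,"y": 0,"z": 0.006,"ax": 0,"ay": 0,"az": 0,"hand": 15},
])

```text
clock: 26.3
eef_pos: [506.9, 116.5, 119.0]
tcp_rot: [3.142, -0.001, 0.286]
contact_force: [-1.4, -1.2, 5.7]
opening: 0.315
grasp_force: 101.0
```

Request:
drive_tool([
  {"x": 0,"y": 0,"z": 0.006,"ax": 0,"ay": 0,"az": 0,"hand": 15},
  {"x": 0,"y": 0,"z": 0.006,"ax": 0,"ay": 0,"az": 0,"hand": 15},
  {"x": 0,"y": 0,"z": 0.006,"ax": 0,"ay": 0,"az": 0,"hand": 15},
])

```text
clock: 26.6
eef_pos: [507.0, 116.5, 118.8]
tcp_rot: [3.142, -0.001, 0.286]
contact_force: [-2.4, -0.9, 7.2]
opening: 0.315
grasp_force: 101.1
```

Request:
drive_tool([
  {"x": 0,"y": 0,"z": 0.004,"ax": 0,"ay": 0,"az": 0,"hand": 15},
  {"x": 0,"y": 0,"z": 0.004,"ax": 0,"ay": 0,"az": 0,"hand": 15},
  {"x": 0,"y": 0,"z": 0.004,"ax": 0,"ay": 0,"az": 0,"hand": 15},
])

```text
clock: 26.9
eef_pos: [507.0, 116.5, 118.7]
tcp_rot: [3.142, -0.001, 0.286]
contact_force: [-2.9, -0.7, 8.0]
opening: 0.314
grasp_force: 101.3
```

Piece 4 is home (the force rises with no further travel). Now piece 5.

Request:
drive_tool([
  {"x": 0,"y": 0,"z": -0.1,"ax": 0,"ay": 0,"az": 0,"hand": 15},
  {"x": 0,"y": -0.1,"z": -0.2,"ax": 0,"ay": 0,"az": 0,"hand": 15},
  {"x": 0,"y": -0.4,"z": -0.2,"ax": 0,"ay": 0,"az": 0,"hand": 15},
  {"x": 0,"y": -0.6,"z": -0.2,"ax": 0,"ay": 0,"az": 0,"hand": 15},
  {"x": 0,"y": -0.6,"z": -0.17,"ax": 0,"ay": 0,"az": 0,"hand": 15},
  {"x": 0,"y": -0.6,"z": -0.14,"ax": 0,"ay": 0,"az": 0,"hand": 15},
  {"x": 0,"y": -0.6,"z": -0.14,"ax": 0,"ay": 0,"az": 0,"hand": 15},
  {"x": 0,"y": -0.6,"z": -0.14,"ax": 0,"ay": 0,"az": 0,"hand": 15},
])

```text
clock: 27.7
eef_pos: [498.1, 145.0, 124.8]
tcp_rot: [3.142, 0.0, 0.286]
contact_force: [-0.7, -0.5, -3.1]
opening: 0.317
grasp_force: 100.1
```

Request:
drive_tool([
  {"x": 0,"y": 0,"z": 0.01,"ax": 0,"ay": 0,"az": 0,"hand": 15},
  {"x": 0,"y": 0,"z": 0.01,"ax": 0,"ay": 0,"az": 0,"hand": 15},
])

```text
clock: 27.9
eef_pos: [498.2, 145.0, 124.5]
tcp_rot: [3.142, 0.0, 0.286]
contact_force: [-1.1, -0.4, -3.6]
opening: 0.319
grasp_force: 100.1
```

Request:
drive_tool([
  {"x": 0,"y": 0,"z": 0.01,"ax": 0,"ay": 0,"az": 0,"hand": 15},
  {"x": 0,"y": 0,"z": 0.01,"ax": 0,"ay": 0,"az": 0,"hand": 15},
])

```text
clock: 28.1
eef_pos: [498.3, 145.1, 124.3]
tcp_rot: [3.142, -0.0, 0.286]
contact_force: [-1.2, -0.5, -0.1]
opening: 0.318
grasp_force: 100.3
```

Request:
drive_tool([
  {"x": 0,"y": 0,"z": 0.01,"ax": 0,"ay": 0,"az": 0,"hand": 15},
  {"x": 0,"y": 0,"z": 0.01,"ax": 0,"ay": 0,"az": 0,"hand": 15},
])

```text
clock: 28.3
eef_pos: [498.4, 145.2, 124.0]
tcp_rot: [3.142, -0.001, 0.286]
contact_force: [-1.8, -1.5, 5.5]
opening: 0.312
grasp_force: 100.9
```

Request:
drive_tool([
  {"x": 0,"y": 0,"z": 0.01,"ax": 0,"ay": 0,"az": 0,"hand": 15},
  {"x": 0,"y": 0,"z": 0.01,"ax": 0,"ay": 0,"az": 0,"hand": 15},
])

```text
clock: 28.5
eef_pos: [498.4, 145.3, 123.5]
tcp_rot: [3.142, -0.001, 0.286]
contact_force: [-1.9, -1.0, 5.6]
opening: 0.317
grasp_force: 101.0
```

Request:
drive_tool([
  {"x": 0,"y": 0,"z": 0.01,"ax": 0,"ay": 0,"az": 0,"hand": 15},
  {"x": 0,"y": 0,"z": 0.01,"ax": 0,"ay": 0,"az": 0,"hand": 15},
])

```text
clock: 28.7
eef_pos: [498.5, 145.3, 123.1]
tcp_rot: [3.142, -0.001, 0.287]
contact_force: [-1.9, -0.7, 6.6]
opening: 0.318
grasp_force: 101.0
```

Request:
drive_tool([
  {"x": 0,"y": 0,"z": 0.01,"ax": 0,"ay": 0,"az": 0,"hand": 15},
  {"x": 0,"y": 0,"z": 0.01,"ax": 0,"ay": 0,"az": 0,"hand": 15},
])

```text
clock: 28.9
eef_pos: [498.5, 145.3, 122.6]
tcp_rot: [3.142, -0.001, 0.286]
contact_force: [-1.6, -0.5, 5.8]
opening: 0.316
grasp_force: 101.0
```

Request:
drive_tool([
  {"x": 0,"y": 0,"z": 0.01,"ax": 0,"ay": 0,"az": 0,"hand": 15},
  {"x": 0,"y": 0,"z": 0.01,"ax": 0,"ay": 0,"az": 0,"hand": 15},
])

```text
clock: 29.1
eef_pos: [498.5, 145.3, 122.1]
tcp_rot: [3.142, -0.001, 0.286]
contact_force: [-1.5, -0.7, 6.1]
opening: 0.317
grasp_force: 101.0
```

Request:
drive_tool([
  {"x": 0,"y": 0,"z": 0.01,"ax": 0,"ay": 0,"az": 0,"hand": 15},
  {"x": 0,"y": 0,"z": 0.022,"ax": 0,"ay": 0,"az": 0,"hand": 15},
  {"x": 0,"y": 0,"z": 0.022,"ax": 0,"ay": 0,"az": 0,"hand": 15},
])

```text
clock: 29.4
eef_pos: [498.5, 145.3, 121.0]
tcp_rot: [3.142, -0.001, 0.286]
contact_force: [-2.0, 0.1, 5.2]
opening: 0.319
grasp_force: 101.0
```

Request:
drive_tool([
  {"x": 0,"y": 0,"z": 0.006,"ax": 0,"ay": 0,"az": 0,"hand": 15},
  {"x": 0,"y": 0,"z": 0.006,"ax": 0,"ay": 0,"az": 0,"hand": 15},
  {"x": 0,"y": 0,"z": 0.006,"ax": 0,"ay": 0,"az": 0,"hand": 15},
])

```text
clock: 29.7
eef_pos: [498.5, 145.3, 120.7]
tcp_rot: [3.142, -0.001, 0.286]
contact_force: [-2.0, -0.3, 6.7]
opening: 0.313
grasp_force: 101.0
```

Request:
drive_tool([
  {"x": 0,"y": 0,"z": 0.006,"ax": 0,"ay": 0,"az": 0,"hand": 15},
  {"x": 0,"y": 0,"z": 0.006,"ax": 0,"ay": 0,"az": 0,"hand": 15},
  {"x": 0,"y": 0,"z": 0.006,"ax": 0,"ay": 0,"az": 0,"hand": 15},
])

```text
clock: 30.0
eef_pos: [498.5, 145.3, 120.5]
tcp_rot: [3.142, -0.001, 0.286]
contact_force: [-3.1, -0.8, 7.6]
opening: 0.314
grasp_force: 101.2
```

Request:
drive_tool([
  {"x": 0,"y": 0,"z": 0.004,"ax": 0,"ay": 0,"az": 0,"hand": 15},
  {"x": 0,"y": 0,"z": 0.004,"ax": 0,"ay": 0,"az": 0,"hand": 15},
  {"x": 0,"y": 0,"z": 0.004,"ax": 0,"ay": 0,"az": 0,"hand": 15},
])

```text
clock: 30.3
eef_pos: [498.5, 145.3, 120.4]
tcp_rot: [-3.142, -0.001, 0.286]
contact_force: [-1.7, -0.8, 9.4]
opening: 0.317
grasp_force: 101.3
```

All six are seated. Now I'll roll along each piece with about 12 N, starting on piece 5, hopping the bevels and always in the same direction.

Request:
drive_tool([
  {"x": 0,"y": 0,"z": -0.08,"ax": 0,"ay": 0,"az": 0,"hand": 15},
  {"x": 0,"y": -0.16,"z": -0.08,"ax": 0,"ay": 0,"az": 0,"hand": 15},
  {"x": 0,"y": -0.16,"z": -0.08,"ax": 0,"ay": 0,"az": 0,"hand": 15},
  {"x": 0,"y": -0.16,"z": -0.04,"ax": 0,"ay": 0,"az": 0,"hand": 15},
  {"x": 0,"y": -0.16,"z": -0.004,"ax": 0,"ay": 0,"az": 0,"hand": 15},
  {"x": 0,"y": -0.16,"z": -0.004,"ax": 0,"ay": 0,"az": 0,"hand": 15},
  {"x": 0,"y": -0.16,"z": -0.004,"ax": 0,"ay": 0,"az": 0,"hand": 15},
])

```text
clock: 31.0
eef_pos: [496.2, 153.0, 120.4]
tcp_rot: [-3.141, -0.0, 0.286]
contact_force: [-2.3, -1.1, 7.2]
opening: 0.316
grasp_force: 102.0
```

Request:
drive_tool([
  {"x": 0,"y": 0.08,"z": 0,"ax": 0,"ay": 0,"az": 0,"hand": 15},
  {"x": 0,"y": 0.16,"z": 0,"ax": 0,"ay": 0,"az": 0,"hand": 15},
  {"x": 0,"y": 0.24,"z": 0,"ax": 0,"ay": 0,"az": 0,"hand": 15},
  {"x": 0,"y": 0.32,"z": 0,"ax": 0,"ay": 0,"az": 0,"hand": 15},
  {"x": 0,"y": 0.32,"z": 0,"ax": 0,"ay": 0,"az": 0,"hand": 15},
  {"x": 0,"y": 0.32,"z": 0,"ax": 0,"ay": 0,"az": 0,"hand": 15},
  {"x": 0,"y": 0.32,"z": 0,"ax": 0,"ay": 0,"az": 0,"hand": 15},
])

```text
clock: 31.7
eef_pos: [500.8, 137.3, 120.4]
tcp_rot: [3.141, -0.001, 0.286]
contact_force: [-2.2, -1.9, 6.8]
opening: 0.321
grasp_force: 101.4
```

Request:
drive_tool([
  {"x": 0,"y": 0,"z": -0.12,"ax": 0,"ay": 0,"az": 0,"hand": 15},
  {"x": 0,"y": 0.14,"z": -0.12,"ax": 0,"ay": 0,"az": 0,"hand": 15},
  {"x": 0,"y": 0.28,"z": -0.12,"ax": 0,"ay": 0,"az": 0,"hand": 15},
  {"x": 0,"y": 0.28,"z": -0.05,"ax": 0,"ay": 0,"az": 0,"hand": 15},
  {"x": 0,"y": 0.28,"z": 0.01,"ax": 0,"ay": 0,"az": 0,"hand": 15},
  {"x": 0,"y": 0.28,"z": 0.035,"ax": 0,"ay": 0,"az": 0,"hand": 15},
  {"x": 0,"y": 0.28,"z": 0.035,"ax": 0,"ay": 0,"az": 0,"hand": 15},
  {"x": 0,"y": 0.28,"z": 0.035,"ax": 0,"ay": 0,"az": 0,"hand": 15},
])

```text
clock: 32.5
eef_pos: [504.6, 124.3, 118.7]
tcp_rot: [-3.142, -0.0, 0.286]
contact_force: [-2.8, -0.5, 8.5]
opening: 0.31
grasp_force: 101.9
```

Request:
drive_tool([
  {"x": 0,"y": 0.08,"z": 0,"ax": 0,"ay": 0,"az": 0,"hand": 15},
  {"x": 0,"y": 0.16,"z": 0,"ax": 0,"ay": 0,"az": 0,"hand": 15},
  {"x": 0,"y": 0.24,"z": 0,"ax": 0,"ay": 0,"az": 0,"hand": 15},
  {"x": 0,"y": 0.32,"z": 0,"ax": 0,"ay": 0,"az": 0,"hand": 15},
  {"x": 0,"y": 0.32,"z": 0,"ax": 0,"ay": 0,"az": 0,"hand": 15},
  {"x": 0,"y": 0.32,"z": 0,"ax": 0,"ay": 0,"az": 0,"hand": 15},
  {"x": 0,"y": 0.32,"z": 0,"ax": 0,"ay": 0,"az": 0,"hand": 15},
])

```text
clock: 33.2
eef_pos: [509.2, 108.7, 118.7]
tcp_rot: [3.141, -0.0, 0.287]
contact_force: [-2.0, -1.9, 7.7]
opening: 0.314
grasp_force: 101.6
```

Request:
drive_tool([
  {"x": 0,"y": 0,"z": -0.14,"ax": 0,"ay": 0,"az": 0,"hand": 15},
  {"x": 0,"y": 0.14,"z": -0.14,"ax": 0,"ay": 0,"az": 0,"hand": 15},
  {"x": 0,"y": 0.28,"z": -0.14,"ax": 0,"ay": 0,"az": 0,"hand": 15},
  {"x": 0,"y": 0.28,"z": -0.1,"ax": 0,"ay": 0,"az": 0,"hand": 15},
  {"x": 0,"y": 0.28,"z": -0.05,"ax": 0,"ay": 0,"az": 0,"hand": 15},
  {"x": 0,"y": 0.28,"z": -0.029,"ax": 0,"ay": 0,"az": 0,"hand": 15},
  {"x": 0,"y": 0.28,"z": -0.029,"ax": 0,"ay": 0,"az": 0,"hand": 15},
  {"x": 0,"y": 0.28,"z": -0.029,"ax": 0,"ay": 0,"az": 0,"hand": 15},
])

```text
clock: 34.0
eef_pos: [513.1, 95.4, 120.1]
tcp_rot: [3.142, -0.0, 0.287]
contact_force: [-1.7, -1.2, 7.3]
opening: 0.319
grasp_force: 101.7
```

Request:
drive_tool([
  {"x": 0,"y": 0.08,"z": 0,"ax": 0,"ay": 0,"az": 0,"hand": 15},
  {"x": 0,"y": 0.16,"z": 0,"ax": 0,"ay": 0,"az": 0,"hand": 15},
  {"x": 0,"y": 0.24,"z": 0,"ax": 0,"ay": 0,"az": 0,"hand": 15},
  {"x": 0,"y": 0.32,"z": 0,"ax": 0,"ay": 0,"az": 0,"hand": 15},
  {"x": 0,"y": 0.32,"z": 0,"ax": 0,"ay": 0,"az": 0,"hand": 15},
  {"x": 0,"y": 0.32,"z": 0,"ax": 0,"ay": 0,"az": 0,"hand": 15},
  {"x": 0,"y": 0.32,"z": 0,"ax": 0,"ay": 0,"az": 0,"hand": 15},
])

```text
clock: 34.7
eef_pos: [517.7, 79.9, 120.1]
tcp_rot: [3.141, -0.0, 0.287]
contact_force: [-3.0, -1.2, 6.1]
opening: 0.315
grasp_force: 101.6
```

Request:
drive_tool([
  {"x": 0,"y": 0,"z": -0.12,"ax": 0,"ay": 0,"az": 0,"hand": 15},
  {"x": 0,"y": 0.14,"z": -0.12,"ax": 0,"ay": 0,"az": 0,"hand": 15},
  {"x": 0,"y": 0.28,"z": -0.12,"ax": 0,"ay": 0,"az": 0,"hand": 15},
  {"x": 0,"y": 0.28,"z": -0.05,"ax": 0,"ay": 0,"az": 0,"hand": 15},
  {"x": 0,"y": 0.28,"z": 0,"ax": 0,"ay": 0,"az": 0,"hand": 15},
  {"x": 0,"y": 0.28,"z": 0.021,"ax": 0,"ay": 0,"az": 0,"hand": 15},
  {"x": 0,"y": 0.28,"z": 0.021,"ax": 0,"ay": 0,"az": 0,"hand": 15},
  {"x": 0,"y": 0.28,"z": 0.021,"ax": 0,"ay": 0,"az": 0,"hand": 15},
])

```text
clock: 35.5
eef_pos: [521.6, 66.6, 119.1]
tcp_rot: [3.142, -0.0, 0.286]
contact_force: [-2.4, -1.6, 7.7]
opening: 0.316
grasp_force: 101.8
```

Request:
drive_tool([
  {"x": 0,"y": 0.08,"z": 0,"ax": 0,"ay": 0,"az": 0,"hand": 15},
  {"x": 0,"y": 0.16,"z": 0,"ax": 0,"ay": 0,"az": 0,"hand": 15},
  {"x": 0,"y": 0.24,"z": 0,"ax": 0,"ay": 0,"az": 0,"hand": 15},
  {"x": 0,"y": 0.32,"z": 0,"ax": 0,"ay": 0,"az": 0,"hand": 15},
  {"x": 0,"y": 0.32,"z": 0,"ax": 0,"ay": 0,"az": 0,"hand": 15},
  {"x": 0,"y": 0.32,"z": 0,"ax": 0,"ay": 0,"az": 0,"hand": 15},
  {"x": 0,"y": 0.32,"z": 0,"ax": 0,"ay": 0,"az": 0,"hand": 15},
])

```text
clock: 36.2
eef_pos: [526.1, 51.0, 119.1]
tcp_rot: [3.141, -0.0, 0.287]
contact_force: [-1.8, -1.7, 6.9]
opening: 0.314
grasp_force: 101.6
```

Request:
drive_tool([
  {"x": 0,"y": 0,"z": -0.12,"ax": 0,"ay": 0,"az": 0,"hand": 15},
  {"x": 0,"y": 0.14,"z": -0.12,"ax": 0,"ay": 0,"az": 0,"hand": 15},
  {"x": 0,"y": 0.28,"z": -0.12,"ax": 0,"ay": 0,"az": 0,"hand": 15},
  {"x": 0,"y": 0.28,"z": -0.06,"ax": 0,"ay": 0,"az": 0,"hand": 15},
  {"x": 0,"y": 0.28,"z": -0.02,"ax": 0,"ay": 0,"az": 0,"hand": 15},
  {"x": 0,"y": 0.28,"z": 0.005,"ax": 0,"ay": 0,"az": 0,"hand": 15},
  {"x": 0,"y": 0.28,"z": 0.005,"ax": 0,"ay": 0,"az": 0,"hand": 15},
  {"x": 0,"y": 0.28,"z": 0.005,"ax": 0,"ay": 0,"az": 0,"hand": 15},
])

```text
clock: 37.0
eef_pos: [530.0, 37.8, 118.8]
tcp_rot: [3.141, -0.0, 0.287]
contact_force: [-2.7, -0.9, 8.2]
opening: 0.317
grasp_force: 101.7
```

Request:
drive_tool([
  {"x": 0,"y": 0.08,"z": 0,"ax": 0,"ay": 0,"az": 0,"hand": 15},
  {"x": 0,"y": 0.16,"z": 0,"ax": 0,"ay": 0,"az": 0,"hand": 15},
  {"x": 0,"y": 0.24,"z": 0,"ax": 0,"ay": 0,"az": 0,"hand": 15},
  {"x": 0,"y": 0.32,"z": 0,"ax": 0,"ay": 0,"az": 0,"hand": 15},
  {"x": 0,"y": 0.32,"z": 0,"ax": 0,"ay": 0,"az": 0,"hand": 15},
  {"x": 0,"y": 0.32,"z": 0,"ax": 0,"ay": 0,"az": 0,"hand": 15},
  {"x": 0,"y": 0.32,"z": 0,"ax": 0,"ay": 0,"az": 0,"hand": 15},
])

```text
clock: 37.7
eef_pos: [534.6, 22.3, 118.8]
tcp_rot: [3.141, -0.0, 0.287]
contact_force: [-1.9, -2.1, 6.2]
opening: 0.313
grasp_force: 101.5
```

Request:
drive_tool([
  {"x": 0,"y": 0,"z": -0.1,"ax": 0,"ay": 0,"az": 0,"hand": 15},
  {"x": 0,"y": 0.14,"z": -0.1,"ax": 0,"ay": 0,"az": 0,"hand": 15},
  {"x": 0,"y": 0.28,"z": -0.1,"ax": 0,"ay": 0,"az": 0,"hand": 15},
  {"x": 0,"y": 0.28,"z": -0.03,"ax": 0,"ay": 0,"az": 0,"hand": 15},
  {"x": 0,"y": 0.28,"z": 0.025,"ax": 0,"ay": 0,"az": 0,"hand": 15},
  {"x": 0,"y": 0.28,"z": 0.047,"ax": 0,"ay": 0,"az": 0,"hand": 15},
  {"x": 0,"y": 0.28,"z": 0.047,"ax": 0,"ay": 0,"az": 0,"hand": 15},
  {"x": 0,"y": 0.28,"z": 0.047,"ax": 0,"ay": 0,"az": 0,"hand": 15},
])

```text
clock: 38.5
eef_pos: [538.5, 9.0, 116.5]
tcp_rot: [3.141, -0.0, 0.286]
contact_force: [-2.9, -0.3, 6.9]
opening: 0.317
grasp_force: 101.7
```

Request:
drive_tool([
  {"x": 0,"y": 0.08,"z": 0,"ax": 0,"ay": 0,"az": 0,"hand": 15},
  {"x": 0,"y": 0.16,"z": 0,"ax": 0,"ay": 0,"az": 0,"hand": 15},
  {"x": 0,"y": 0.24,"z": 0,"ax": 0,"ay": 0,"az": 0,"hand": 15},
  {"x": 0,"y": 0.32,"z": 0,"ax": 0,"ay": 0,"az": 0,"hand": 15},
  {"x": 0,"y": 0.32,"z": 0,"ax": 0,"ay": 0,"az": 0,"hand": 15},
  {"x": 0,"y": 0.32,"z": 0,"ax": 0,"ay": 0,"az": 0,"hand": 15},
  {"x": 0,"y": 0.32,"z": 0,"ax": 0,"ay": 0,"az": 0,"hand": 15},
])

```text
clock: 39.2
eef_pos: [543.1, -6.5, 116.4]
tcp_rot: [3.141, -0.0, 0.287]
contact_force: [-2.2, -2.0, 6.4]
opening: 0.318
grasp_force: 101.5
```

Request:
drive_tool([
  {"x": 0,"y": 0,"z": -0.1,"ax": 0,"ay": 0,"az": 0,"hand": 15},
  {"x": 0,"y": -0.14,"z": -0.1,"ax": 0,"ay": 0,"az": 0,"hand": 15},
  {"x": 0,"y": -0.32,"z": -0.1,"ax": 0,"ay": 0,"az": 0,"hand": 15},
  {"x": 0,"y": -0.32,"z": -0.1,"ax": 0,"ay": 0,"az": 0,"hand": 15},
  {"x": 0,"y": -0.32,"z": -0.05,"ax": 0,"ay": 0,"az": 0,"hand": 15},
  {"x": 0,"y": -0.32,"z": -0.02,"ax": 0,"ay": 0,"az": 0,"hand": 15},
  {"x": 0,"y": -0.32,"z": 0,"ax": 0,"ay": 0,"az": 0,"hand": 15},
  {"x": 0,"y": -0.32,"z": 0,"ax": 0,"ay": 0,"az": 0,"hand": 15},
])

```text
clock: 40.0
eef_pos: [538.7, 8.8, 116.5]
tcp_rot: [3.141, -0.001, 0.286]
contact_force: [-2.6, 0.3, 5.7]
opening: 0.315
grasp_force: 101.4
```

Request:
drive_tool([
  {"x": 0,"y": 0.08,"z": 0,"ax": 0,"ay": 0,"az": 0,"hand": 15},
  {"x": 0,"y": 0.16,"z": 0,"ax": 0,"ay": 0,"az": 0,"hand": 15},
  {"x": 0,"y": 0.24,"z": 0,"ax": 0,"ay": 0,"az": 0,"hand": 15},
  {"x": 0,"y": 0.32,"z": 0,"ax": 0,"ay": 0,"az": 0,"hand": 15},
  {"x": 0,"y": 0.32,"z": 0,"ax": 0,"ay": 0,"az": 0,"hand": 15},
  {"x": 0,"y": 0.32,"z": 0,"ax": 0,"ay": 0,"az": 0,"hand": 15},
  {"x": 0,"y": 0.32,"z": 0,"ax": 0,"ay": 0,"az": 0,"hand": 15},
])

```text
clock: 40.7
eef_pos: [543.2, -6.7, 116.4]
tcp_rot: [3.141, -0.001, 0.286]
contact_force: [-1.7, -1.2, 5.7]
opening: 0.32
grasp_force: 101.3
```

Request:
drive_tool([
  {"x": 0,"y": 0,"z": -0.2,"ax": 0,"ay": 0,"az": 0,"hand": 15},
  {"x": 0,"y": 0,"z": -0.6,"ax": 0,"ay": 0,"az": 0,"hand": 15},
  {"x": 0,"y": 0,"z": -1.0,"ax": 0,"ay": 0,"az": 0,"hand": 15},
  {"x": 0,"y": 0,"z": -1.2,"ax": 0,"ay": 0,"az": 0,"hand": 15},
  {"x": 0,"y": 0,"z": -1.2,"ax": 0,"ay": 0,"az": 0,"hand": 15},
  {"x": 0,"y": 0,"z": -1.2,"ax": 0,"ay": 0,"az": 0,"hand": 15},
])

```text
clock: 41.3
eef_pos: [542.5, -6.3, 175.4]
tcp_rot: [-3.141, 0.0, 0.286]
contact_force: [-0.1, -0.7, -5.1]
opening: 0.316
grasp_force: 99.9
```

Run:
```python
from h import *
s=monitor.sense();print(s["eef_pos"],s["tcp_rot"],s["contact_force"],s["clock"]); go(515.6,-202.1,176,.016)
```

```text
[542.46919152  -6.3348365  175.41266072] [-3.14146915e+00  3.43737854e-04  2.86413149e-01] [-0.05558168 -0.72473135 -5.09324932] 41.3
shift [-1.6216  3.604  -0.0116] turn [-1.000e-03  3.000e-03  2.582e+00]
```

Request:
drive_tool([
  {"x": -0.3,"y": 0.6,"z": -0.05,"ax": 0,"ay": 0,"az": 0.6,"hand": 15},
  {"x": -0.6,"y": 1.3,"z": -0.05,"ax": 0,"ay": 0,"az": 1.2,"hand": 15},
  {"x": -0.9,"y": 2.0,"z": -0.05,"ax": 0,"ay": 0,"az": 1.8,"hand": 15},
  {"x": -1.2,"y": 2.7,"z": -0.05,"ax": 0,"ay": 0,"az": 2.3,"hand": 15},
  {"x": -1.5,"y": 3.3,"z": -0.05,"ax": 0,"ay": 0,"az": 2.582,"hand": 15},
  {"x": -1.62,"y": 3.604,"z": -0.05,"ax": 0,"ay": 0,"az": 2.582,"hand": 15},
  {"x": -1.62,"y": 3.604,"z": -0.05,"ax": 0,"ay": 0,"az": 2.582,"hand": 15},
  {"x": -1.62,"y": 3.604,"z": -0.05,"ax": 0,"ay": 0,"az": 2.582,"hand": 15},
])

```text
clock: 42.1
eef_pos: [515.6, -201.6, 177.6]
tcp_rot: [-3.14, 0.001, 0.016]
contact_force: [1.0, -0.2, -3.6]
opening: 0.317
grasp_force: 100.4
```

Request:
drive_tool([
  {"x": 0,"y": 0,"z": 0,"ax": 0,"ay": 0,"az": 0,"hand": 15},
  {"x": 0,"y": 0,"z": 0,"ax": 0,"ay": 0,"az": 0,"hand": 15},
  {"x": 0,"y": 0,"z": 0,"ax": 0,"ay": 0,"az": 0,"hand": 15},
])

```text
clock: 42.4
eef_pos: [516.2, -201.2, 178.3]
tcp_rot: [-3.141, 0.0, 0.017]
contact_force: [-0.2, 0.6, -3.9]
opening: 0.317
grasp_force: 100.4
```

Run:
```python
from h import *
s=monitor.sense();print(s["eef_pos"],s["tcp_rot"],s["contact_force"],s["clock"]); go(515.6,-202.1,100,.016)
a=imaging.grab_frame("side")[100:280,230:420];b=imaging.grab_frame("top")[190:300,190:420]
save(np.hstack([cv2.resize(a,(400,379)),cv2.resize(b,(400,379))]),"g3.png")
```

```text
[ 516.21027813 -201.23767958  178.33232355] [-3.14145319e+00  5.08772526e-05  1.73175943e-02] [-0.20627616  0.5581347  -3.94033538] 42.4
shift [-0.0124  0.0173  1.5666] turn [-0.001  0.     0.013]
```

View pics/g3.png

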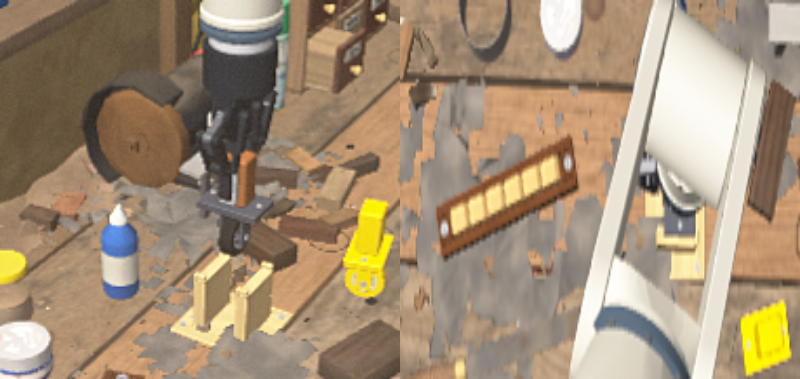

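The roller hangs upright and level above the empty rack (crop (235,240)). I'll lower it in.

Request:
drive_tool([
  {"x": -0.01,"y": 0.017,"z": 0.2,"ax": 0,"ay": 0,"az": 0,"hand": 15},
  {"x": -0.01,"y": 0.017,"z": 0.5,"ax": 0,"ay": 0,"az": 0,"hand": 15},
  {"x": -0.01,"y": 0.017,"z": 0.7,"ax": 0,"ay": 0,"az": 0,"hand": 15},
  {"x": -0.01,"y": 0.017,"z": 0.9,"ax": 0,"ay": 0,"az": 0,"hand": 15},
  {"x": -0.01,"y": 0.017,"z": 1.1,"ax": 0,"ay": 0,"az": 0,"hand": 15},
  {"x": -0.01,"y": 0.017,"z": 1.3,"ax": 0,"ay": 0,"az": 0,"hand": 15},
  {"x": -0.01,"y": 0.017,"z": 1.4,"ax": 0,"ay": 0,"az": 0,"hand": 15},
  {"x": -0.01,"y": 0.017,"z": 1.4,"ax": 0,"ay": 0,"az": 0,"hand": 15},
])

```text
clock: 43.3
eef_pos: [515.1, -202.8, 107.5]
tcp_rot: [-3.141, 0.001, 0.016]
contact_force: [0.7, 0.9, -3.9]
opening: 0.316
grasp_force: 100.6
```

Request:
drive_tool([
  {"x": 0,"y": 0,"z": 0,"ax": 0,"ay": 0,"az": 0,"hand": 15},
  {"x": 0,"y": 0,"z": 0,"ax": 0,"ay": 0,"az": 0,"hand": 15},
])

```text
clock: 43.5
eef_pos: [516.0, -203.1, 108.8]
tcp_rot: [3.141, -0.001, 0.016]
contact_force: [-0.4, -0.3, -4.5]
opening: 0.316
grasp_force: 100.6
```

Request:
drive_tool([
  {"x": 0,"y": -0.012,"z": 0.1,"ax": 0,"ay": 0,"az": 0,"hand": 15},
  {"x": 0,"y": -0.012,"z": 0.2,"ax": 0,"ay": 0,"az": 0,"hand": 15},
  {"x": 0,"y": -0.012,"z": 0.24,"ax": 0,"ay": 0,"az": 0,"hand": 15},
  {"x": 0,"y": -0.012,"z": 0.24,"ax": 0,"ay": 0,"az": 0,"hand": 15},
])

```text
clock: 43.9
eef_pos: [515.2, -202.2, 95.8]
tcp_rot: [-3.141, 0.001, 0.016]
contact_force: [-0.4, -0.4, -3.9]
opening: 0.315
grasp_force: 100.6
```

Request:
drive_tool([
  {"x": 0,"y": 0,"z": 0.04,"ax": 0,"ay": 0,"az": 0,"hand": 15},
  {"x": 0,"y": 0,"z": 0.08,"ax": 0,"ay": 0,"az": 0,"hand": 15},
  {"x": 0,"y": 0,"z": 0.08,"ax": 0,"ay": 0,"az": 0,"hand": 15},
])

```text
clock: 44.2
eef_pos: [515.4, -202.3, 92.1]
tcp_rot: [-3.141, 0.0, 0.016]
contact_force: [0.0, -0.3, -3.9]
opening: 0.316
grasp_force: 100.6
```

Request:
drive_tool([
  {"x": 0,"y": 0,"z": 0.03,"ax": 0,"ay": 0,"az": 0,"hand": 15},
  {"x": 0,"y": 0,"z": 0.05,"ax": 0,"ay": 0,"az": 0,"hand": 15},
  {"x": 0,"y": 0,"z": 0.05,"ax": 0,"ay": 0,"az": 0,"hand": 15},
  {"x": 0,"y": 0,"z": 0.05,"ax": 0,"ay": 0,"az": 0,"hand": 15},
])

```text
clock: 44.6
eef_pos: [515.6, -202.3, 89.8]
tcp_rot: [3.142, 0.0, 0.016]
contact_force: [0.7, 0.3, -4.6]
opening: 0.316
grasp_force: 100.6
```

Nearly seated. I'll lower a little more until it is carried, then open and retreat.

Request:
drive_tool([
  {"x": 0,"y": 0,"z": 0.01,"ax": 0,"ay": 0,"az": 0,"hand": 15},
  {"x": 0,"y": 0,"z": 0.01,"ax": 0,"ay": 0,"az": 0,"hand": 15},
  {"x": 0,"y": 0,"z": 0.01,"ax": 0,"ay": 0,"az": 0,"hand": 15},
])

```text
clock: 44.9
eef_pos: [515.6, -202.4, 89.4]
tcp_rot: [3.142, -0.0, 0.016]
contact_force: [-0.4, -0.5, -3.5]
opening: 0.312
grasp_force: 100.9
```

Request:
drive_tool([
  {"x": 0,"y": 0,"z": 0.01,"ax": 0,"ay": 0,"az": 0,"hand": 15},
  {"x": 0,"y": 0,"z": 0.01,"ax": 0,"ay": 0,"az": 0,"hand": 15},
  {"x": 0,"y": 0,"z": 0.01,"ax": 0,"ay": 0,"az": 0,"hand": 15},
])

```text
clock: 45.2
eef_pos: [515.7, -202.4, 89.4]
tcp_rot: [3.141, -0.0, 0.016]
contact_force: [-3.0, 0.4, 6.3]
opening: 0.315
grasp_force: 101.8
```

Request:
drive_tool([
  {"x": 0,"y": 0,"z": -0.008,"ax": 0,"ay": 0,"az": 0,"hand": 15},
  {"x": 0,"y": 0,"z": -0.008,"ax": 0,"ay": 0,"az": 0,"hand": 30},
  {"x": 0,"y": 0,"z": -0.008,"ax": 0,"ay": 0,"az": 0,"hand": 45},
  {"x": 0,"y": 0,"z": -0.008,"ax": 0,"ay": 0,"az": 0,"hand": 65},
  {"x": 0,"y": 0,"z": -0.008,"ax": 0,"ay": 0,"az": 0,"hand": 85},
  {"x": 0,"y": 0,"z": -0.008,"ax": 0,"ay": 0,"az": 0,"hand": 85},
  {"x": 0,"y": 0,"z": -0.008,"ax": 0,"ay": 0,"az": 0,"hand": 85},
  {"x": 0,"y": 0,"z": -0.008,"ax": 0,"ay": 0,"az": 0,"hand": 85},
])

```text
clock: 46.0
eef_pos: [515.6, -202.3, 89.3]
tcp_rot: [3.142, -0.0, 0.016]
contact_force: [-1.2, 0.3, -0.7]
opening: 0.992
grasp_force: 0.0
```

Request:
drive_tool([
  {"x": 0,"y": 0,"z": -0.1,"ax": 0,"ay": 0,"az": 0,"hand": 85},
  {"x": 0,"y": 0,"z": -0.4,"ax": 0,"ay": 0,"az": 0,"hand": 85},
  {"x": 0,"y": 0,"z": -0.8,"ax": 0,"ay": 0,"az": 0,"hand": 85},
  {"x": 0,"y": 0,"z": -1.4,"ax": 0,"ay": 0,"az": 0,"hand": 85},
  {"x": 0,"y": 0,"z": -2.0,"ax": 0,"ay": 0,"az": 0,"hand": 85},
  {"x": 0,"y": 0,"z": -2.4,"ax": 0,"ay": 0,"az": 0,"hand": 85},
  {"x": 0,"y": 0,"z": -2.4,"ax": 0,"ay": 0,"az": 0,"hand": 85},
  {"x": 0,"y": 0,"z": -2.4,"ax": 0,"ay": 0,"az": 0,"hand": 85},
])

```text
clock: 46.8
eef_pos: [515.5, -202.4, 209.5]
tcp_rot: [3.141, -0.001, 0.016]
contact_force: [0.2, -0.7, -0.5]
opening: 0.994
grasp_force: 0.0
```

Run:
```python
from m import *
q=monitor.sense();print(q["eef_pos"],q["contact_force"],q["clock"])
im=imaging.grab_frame("side"); p,c=comp(im,(4,120,60),(16,255,255),(325,195,358,235)); print("handle",len(p),p.min(0),p.max(0),c,"was 415 [333 202] [350 230] [341.1 215.9]")
save(cv2.resize(im[140:280,260:400],(500,500)),"end.png")
```

```text
[ 515.52737864 -202.36480797  209.48071117] [ 0.24590832 -0.71763284 -0.5085679 ] 46.8
handle 416 [333 203] [350 230] [341.22596154 216.13461538] was 415 [333 202] [350 230] [341.1 215.9]
```

View pics/end.png

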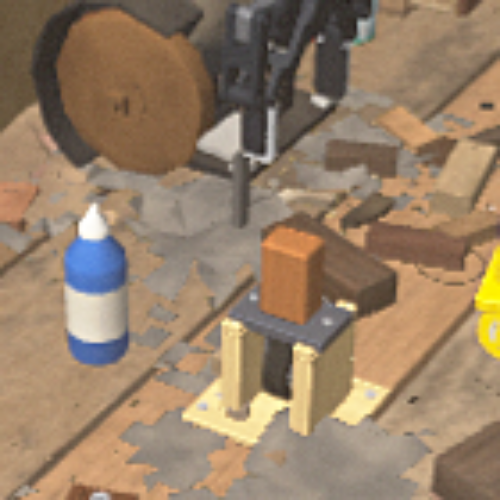

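The roller hangs upright in the rack (handle at crop (292,275)), in the same place as at the start. The gripper is clear of it. Handing in.

```bash
python3 -c "
from rig import r
print(r.sign_off())"
```

```text
the job is handed in; nothing more can be done
None
```

The job is handed in, with no verdict returned: by force and height readings all six pieces are home, the strip was rolled at about 12 N (14.7 N highest reading), and the roller hangs back in its rack with the gripper clear.

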